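# Put away the templates and notion boxes after cutting

### The job

Clear the cutting table: hang each of the two plywood templates by its two holes onto the pair of pins that it fits, pushed fully home so that it hangs down flush on the sloping face with the holes uppermost. Stand every flat carton (two or three) upright on its short narrow end, 90 mm tall, in the file rack, one to a slot and down on the rack's base. Leave the thread cone, pincushion and pen pot as they are.

Things in the scene. Friction and masses are not known exactly. Their poses are not given: they have to be found in the camera images.
- template_small: Small pattern template: plywood plate 100 x 88 x 6 mm, 70 to 130 g, lying flat, grip up. Origin: centre of its underside; x along the 100 mm length, z out of the upper face. Two 13 mm through holes near the +x edge at x = +36, y = +/-29 mm. Dark wooden grip bar, 16 mm (x) x 44 mm (y), stands over the origin, top 42 mm above the underside. Its holes fit only the narrow easel.
- template_large: Large pattern template: plywood plate 116 x 116 x 6 mm, 70 to 130 g, lying flat, grip up. Origin: centre of its underside; x along the 116 mm length, z out of the upper face. Two 13 mm through holes near the +x edge at x = +44, y = +/-43 mm. Dark wooden grip bar, 16 mm (x) x 44 mm (y), stands over the origin, top 42 mm above the underside. Its holes fit only the wide easel.
- easel_narrow: Narrow fixed wooden easel, 96 mm wide. Origin: middle of its foot (100 mm deep) on the table, z up. Its flat face slopes 45 degrees, rising towards +x, 130 mm along the slope, its middle at (0, 0, 62) mm. Two pins stand square to the face, 58 mm apart. Takes the small template: hung home, the plate's origin is at the face's middle, underside flush, +x edge uppermost.
- easel_wide: Wide fixed wooden easel, 126 mm wide. Origin: middle of its foot (100 mm deep) on the table, z up. Its flat face slopes 45 degrees, rising towards +x, 130 mm along the slope, its middle at (0, 0, 62) mm. Two pins stand square to the face, 86 mm apart. Takes the large template: hung home, the plate's origin is at the face's middle, underside flush, +x edge uppermost.
- file_rack: Fixed file rack: base 124 (x) x 90 (y) x 8 mm, origin at the middle of its underside on the table, z up. Four upright dividers, 4 mm thick, 56 mm wide (y), tops 53 mm above the table, centred at x = -60, -20, +20, +60 mm, leave three slots 36 mm clear with middles at x = -40, 0, +40 mm. Open at both y sides, so that fingers may pass beside a box.
- box0: Flat closed carton of sewing notions, 90 (x) x 62 (y) x 28 mm (z), lying on a broad face at the start. Origin: centre of its broad underside. Rigid, 90 to 160 g. There are two or three such boxes; an absent one reads None throughout.
- box1: Flat closed carton of sewing notions, 90 (x) x 62 (y) x 28 mm (z), lying on a broad face at the start. Origin: centre of its broad underside. Rigid, 90 to 160 g. There are two or three such boxes; an absent one reads None throughout.
- box2: Flat closed carton of sewing notions, 90 (x) x 62 (y) x 28 mm (z), lying on a broad face at the start. Origin: centre of its broad underside. Rigid, 90 to 160 g. There are two or three such boxes; an absent one reads None throughout.
- template_small_hole0 (a point): Centre of the hole at +y of template_small, at the plate's underside.
- easel_narrow_pin0 (a point): Root of the pin at +y of easel_narrow, on its sloping face, 36 mm up the slope from the face's middle, 29 mm from its centre line. Steel pin, 9 mm diameter, round end, 30 mm long, pointing square off the face: up and to the easel's -x at 45 degrees.
- template_small_hole1 (a point): Centre of the hole at -y of template_small, at the plate's underside.
- easel_narrow_pin1 (a point): Root of the pin at -y of easel_narrow, on its sloping face, 36 mm up the slope from the face's middle, 29 mm from its centre line. Steel pin, 9 mm diameter, round end, 30 mm long, pointing square off the face: up and to the easel's -x at 45 degrees.
- template_large_hole0 (a point): Centre of the hole at +y of template_large, at the plate's underside.
- easel_wide_pin0 (a point): Root of the pin at +y of easel_wide, on its sloping face, 44 mm up the slope from the face's middle, 43 mm from its centre line. Steel pin, 9 mm diameter, round end, 30 mm long, pointing square off the face: up and to the easel's -x at 45 degrees.
- template_large_hole1 (a point): Centre of the hole at -y of template_large, at the plate's underside.
- easel_wide_pin1 (a point): Root of the pin at -y of easel_wide, on its sloping face, 44 mm up the slope from the face's middle, 43 mm from its centre line. Steel pin, 9 mm diameter, round end, 30 mm long, pointing square off the face: up and to the easel's -x at 45 degrees.
- thread_cone: Blue cone of thread, 66 mm across, 110 mm tall, standing; a bystander. Origin: centre of its underside.
- pincushion: Round red pincushion, 72 mm across, 55 mm tall with its pins; a bystander. Origin: centre of its underside.
- pen_pot: Blue pot of markers, 84 mm across, 160 mm tall; a bystander. Origin: centre of its underside.

How it is judged:
At the end, for the whole second after the job is handed in: Each template hangs on its own easel, both holes within 7 mm of their pin roots (flush, holes uppermost); each carton present stands in the file rack on its 62 x 28 mm end, within 0.12 rad of upright, down on the base, within 25 mm of the rack's middle line; all at rest (distance between template_small_hole0 and easel_narrow_pin0 below 0.007 m and distance between template_small_hole1 and easel_narrow_pin1 below 0.007 m and linear speed of each of template_small, template_large, box0, box1, box2 below 0.02 m/s and distance between template_large_hole0 and easel_wide_pin0 below 0.007 m and distance between template_large_hole1 and easel_wide_pin1 below 0.007 m and angle between the x axis of each of box0, box1, box2 and the z axis of file_rack, either way round below 0.12 rad and x of box0 in the frame of file_rack between -0.062 and 0.062 m and y of box0 in the frame of file_rack between -0.025 and 0.025 m and z of box0 in the frame of file_rack between 0.046 and 0.062 m and x of box1 in the frame of file_rack between -0.062 and 0.062 m and y of box1 in the frame of file_rack between -0.025 and 0.025 m and z of box1 in the frame of file_rack between 0.046 and 0.062 m and x of box2 in the frame of file_rack between -0.062 and 0.062 m and y of box2 in the frame of file_rack between -0.025 and 0.025 m and z of box2 in the frame of file_rack between 0.046 and 0.062 m); the robot touches nothing.
It fails at once if the thread cone is pushed more than 3 cm away or tipped over (distance of thread_cone from where it was at the start of the episode above 0.03 m or angle between thread_cone's own z axis and vertical above 0.5 rad).
It fails at once if the pincushion is pushed more than 3 cm away or tipped over (distance of pincushion from where it was at the start of the episode above 0.03 m or angle between pincushion's own z axis and vertical above 0.5 rad).
It fails at once if the pen pot is pushed more than 3 cm away or tipped over (distance of pen_pot from where it was at the start of the episode above 0.03 m or angle between pen_pot's own z axis and vertical above 0.5 rad).
Of box0, box1, box2 only 2 to 3 are there at a start; the rules pass over those that are not, and their reading is None.
At some moment in a run one of template_small, template_large, box0, box1, box2 may be knocked a few centimetres aside while the robot is not near it.
It also fails if it takes over 210 s, if anything falls off the work surface, if the arm or the gripper's body presses on something with over 40 N, if the wrist force passes 120 N, or if a joint passes its speed limit or range.

### The arm

A 6-joint arm with a two-finger parallel gripper is mounted at the origin on the work surface. World frame = base frame: x ahead of the robot, y to its left, z up, the work surface at z = 0. Lengths are in m, angles in rad, forces in N, time in s.
With the tool pointing down it reaches from about 0.375 to 0.75 m from the base axis. Payload 9 kg.
Tool frame: the origin (TCP) lies at the very end of the fingers, on their centre line; the grasp point (between the pads) lies 19 mm behind it; z points along the fingers, y is the line along which they close (so a half turn about z gives the same grasp; the last joint's range is limited). The gripper opens to 85 mm and grips with 20 to 120 N. Pads are 22 mm wide; open, the fingers measure 114 mm over their backs; the gripper's body (76 mm by 85 mm) begins 54 mm behind the grasp point. The pads swing forward as they close: fully open they stand 13 mm farther back than shut.
Start: joints at [1.083, 0.104, 0.097, 1.564, 0, 1.353], TCP at [0.16, 0.578, 0.231] pointing down, gripper open.
Joint ranges: [-2.99, 2.99], [-0.84, 1.86], [-1.1, 1.16], [-1.84, 2.11], [-1.51, 1.56], [-3.14, 3.14]. Speed limits (rad/s): [2.22, 2.22, 2.57, 3.14, 3.14, 3.14].

### API

Orientations are given as a unit quaternion [w, x, y, z].
In Python, from bench import bot gives the robot as it stands.
- The arm moves only by the shell command python3 drive.py 'ROWS' [OPENING]. ROWS is a JSON list of rows, 1 to 8 of them, each of 6 numbers: dx, dy, dz in m, then a rotation vector rx, ry, rz in rad; each row shifts and turns the commanded pose from where the row before left it, along the tool's axes as they then stand; what a row does not reach is not made up. A row lasts 1/12 s, in which the tool goes at most 0.0417 m and 0.125 rad, less where a joint would pass 70% of its speed; a pose out of reach is approached as far as the arm can. OPENING is the finger opening in m, set as the command begins (- or left out keeps the last). The fingers move at their own pace and stop on an object; the grip force is fixed at half the most. Time passes only in rows, so rows that do not move let the fingers close. It prints the time, the measured TCP pose, the force, the opening and the grip force at its end.
- bot.sense(): the state, without advancing time (a new reading comes with each control period).
- bot.read_camera(name): name is "side" or "top"; returns a dict with "img" (384x512x3 uint8, red, green, blue), "mtx" (3x3 intrinsics, pixels), "k1" (the pictures are not rectified: a ray, as slopes to the right and down, at radius r is drawn at 1 + k1 r^2 times it, then the intrinsics apply), "camera_from_world" (4x4, takes a point from world to camera coordinates). Camera axes: x right, y down, z forward; pixel columns grow to the right and rows downward; lengths in m; the calibration is good to about 2 mm. A picture is of the moment at which its call begins. There is no depth.
- bot.sign_off(): hands the job in; it is judged then, once.
The state is a dict: "time": time; "joint_pos": joint angles; "dq": joint speeds; "joint_torque": joint torques, N m; "tool_pos": TCP position; "tool_rot": TCP orientation; "ft_force": force on the tool from outside, world axes, zero at the start; "ft_torque": the same for the moment, N m; "width": finger opening in m; "finger_force": force on a finger pad.
Only numpy, scipy, OpenCV 4.12 (cv2) and the standard library are available. Lean on these libraries where they do the work, as an engineer would, in place of code of your own. Each camera call takes 0.05 s, during which the arm holds its last target. There are 200 camera calls.

## Working session

There is one attempt and no reset: what is moved stays moved. The work goes in short steps, Python scripts to look and compute and a shell command to move; the robot and the scene stay as the last step left them, time stands still between calls to the robot, and variables do not carry over. Pictures are saved under pics/ and viewed, at most 14 in all, crops included, and the job is handed in when it is done.

```bash
ls; mkdir -p pics
python3 - <<'E'
from bench import bot
import cv2
s=bot.sense();print(s)
for n in("side","top"):
    c=bot.read_camera(n);print(n,c["mtx"].tolist(),c["k1"],c["camera_from_world"].round(4).tolist())
    cv2.imwrite(f"pics/{n}0.png",cv2.resize(c["img"][:,:,::-1],(800,600),interpolation=cv2.INTER_CUBIC))
E
```

```text
bench.py
drive.py
pics
{'time': 0.0, 'joint_pos': array([ 1.08334895e+00,  1.04711946e-01,  9.64683628e-02,  1.56391028e+00,
       -2.74223431e-05,  1.35307542e+00]), 'dq': array([ 9.75372879e-04,  7.10588154e-04, -1.63749254e-03, -3.62656229e-05,
        6.12335847e-04,  5.19028598e-04]), 'joint_torque': array([-8.33681443e-04, -5.56927979e+01,  5.03653049e+01,  1.69432838e-02,
       -2.29130319e-04,  3.38063295e-06]), 'tool_pos': array([0.15972867, 0.57799551, 0.23051443]), 'tool_rot': array([-2.21527810e-04,  1.34454746e-01,  9.90919503e-01, -6.41748836e-04]), 'ft_force': array([ 0.33481952,  0.00964854, -0.4964521 ]), 'ft_torque': array([ 0.00428463, -0.00296453, -0.02404868]), 'finger_force': 0.0, 'width': 0.0853405321729937}
side [[464.8490531270632, 0.0, 251.91049386790607], [0.0, 464.8490531270632, 187.50680420932602], [0.0, 0.0, 1.0]] -0.04584945612282138 [[0.9327, -0.3606, 0.0067, -0.5683], [-0.2592, -0.6831, -0.6828, 0.2119], [0.2508, 0.6351, -0.7306, 1.0938], [0.0, 0.0, 0.0, 1.0]]
top [[415.04005572150544, 0.0, 248.6125299196655], [0.0, 415.04005572150544, 188.38400499653622], [0.0, 0.0, 1.0]] -0.04859373440856021 [[-0.0237, -0.9997, 0.0106, 0.0027], [-0.9884, 0.0218, -0.1501, 0.6116], [0.1499, -0.014, -0.9886, 1.0416], [0.0, 0.0, 0.0, 1.0]]
```

View pics/side0.png

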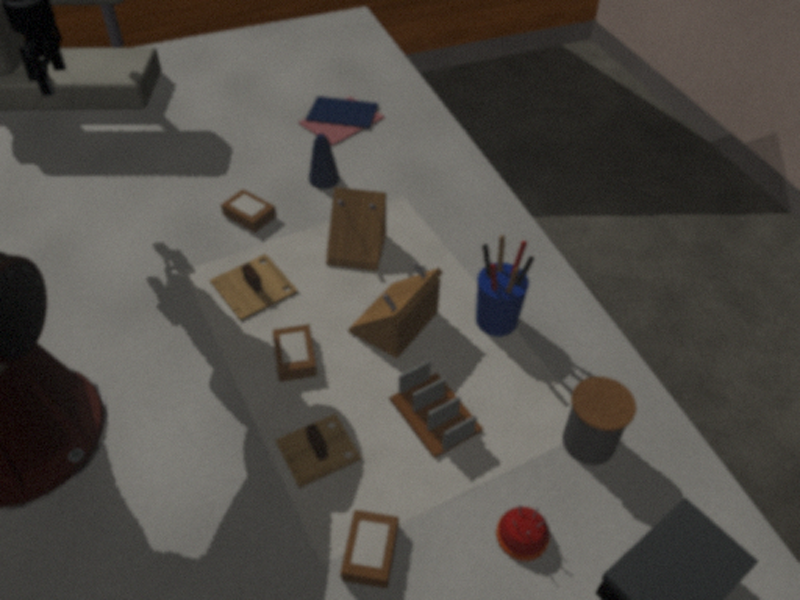

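View pics/top0.png

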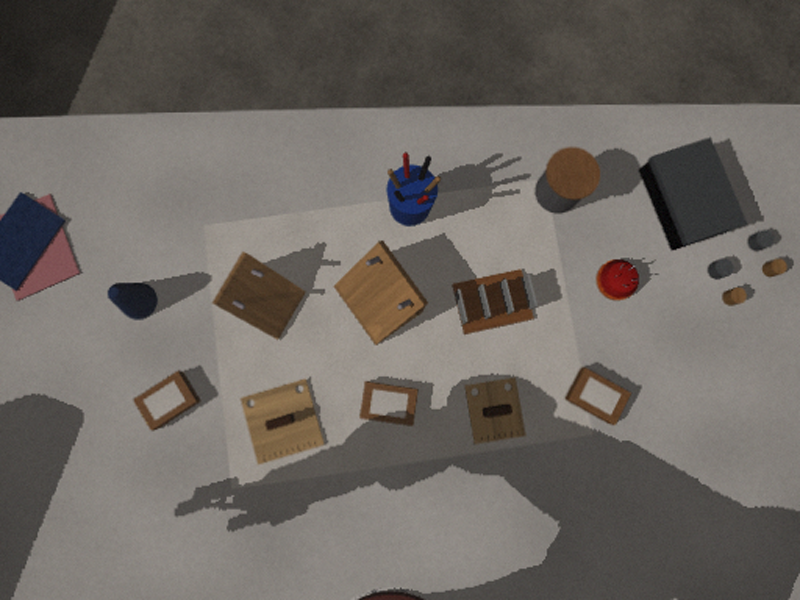

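```bash
cat > h.py <<'E'
import numpy as np, cv2
from scipy.optimize import least_squares
from scipy.spatial.transform import Rotation as R
from bench import bot
def grab(n,k=3):
    c=[bot.read_camera(n) for _ in range(k)]
    d=c[0]; d["img"]=np.mean([q["img"] for q in c],0).astype(np.uint8); return d
def proj(c,P):
    T=c["camera_from_world"]; P=np.atleast_2d(P)@T[:3,:3].T+T[:3,3]
    s=P[:,:2]/P[:,2:]; s=s*(1+c["k1"]*(s**2).sum(1,keepdims=True))
    return s@c["mtx"][:2,:2].T+c["mtx"][:2,2]
def crop(c,name,x0,y0,w,h,s):
    im=cv2.resize(c["img"][y0:y0+h,x0:x0+w,::-1],None,fx=s,fy=s,interpolation=cv2.INTER_CUBIC)
    im=cv2.convertScaleAbs(im,alpha=1.3,beta=10)
    cv2.imwrite(f"pics/{name}.png",im)
E
python3 - <<'E'
from h import *
import pickle
t=grab("top");s=grab("side")
pickle.dump((t,s),open("cam0.pkl","wb"))
crop(t,"tl",80,150,170,150,4); crop(t,"tr",240,150,170,150,4)
crop(s,"su",134,115,180,135,4.4); crop(s,"sl",150,240,170,135,4.4)
E
```

```text
(no output)
```

View pics/tl.png

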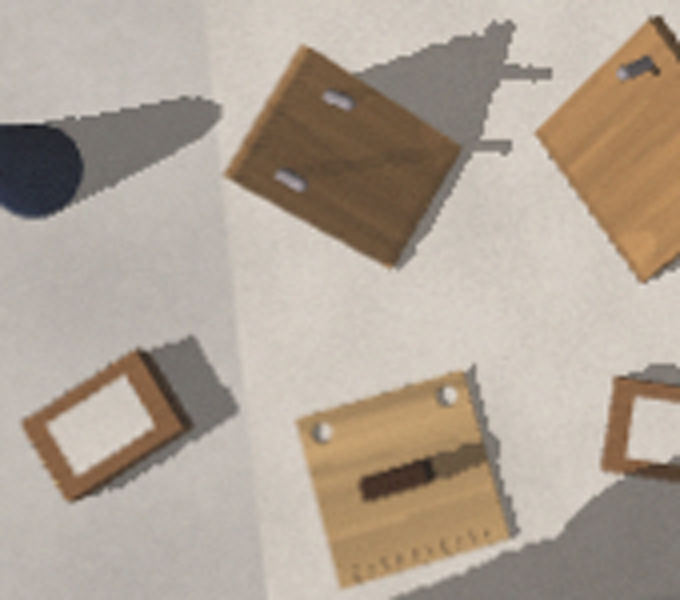

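View pics/tr.png

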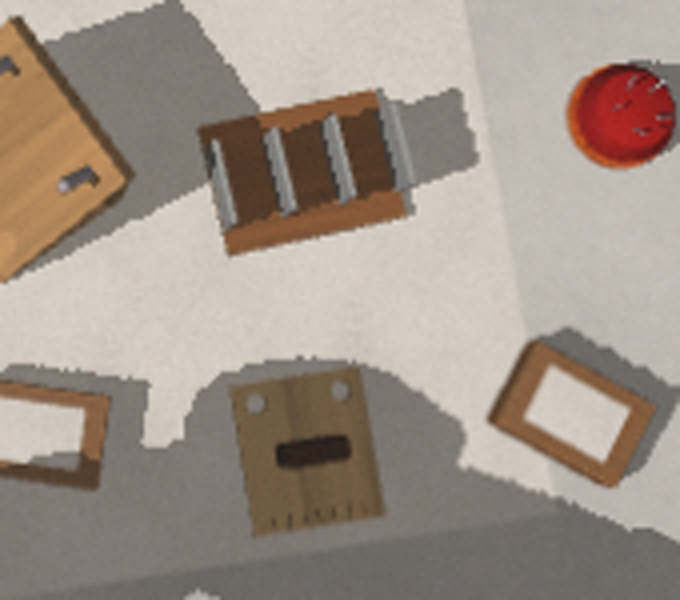

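View pics/su.png

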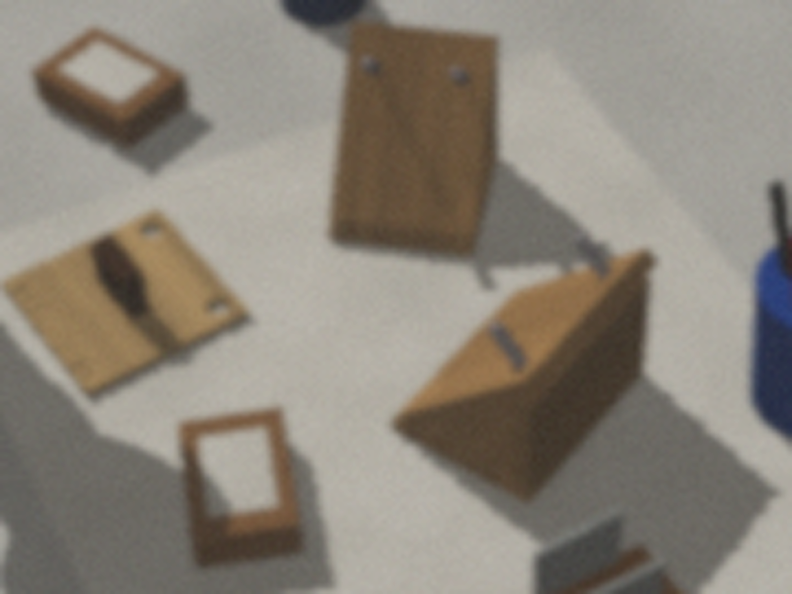

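View pics/sl.png

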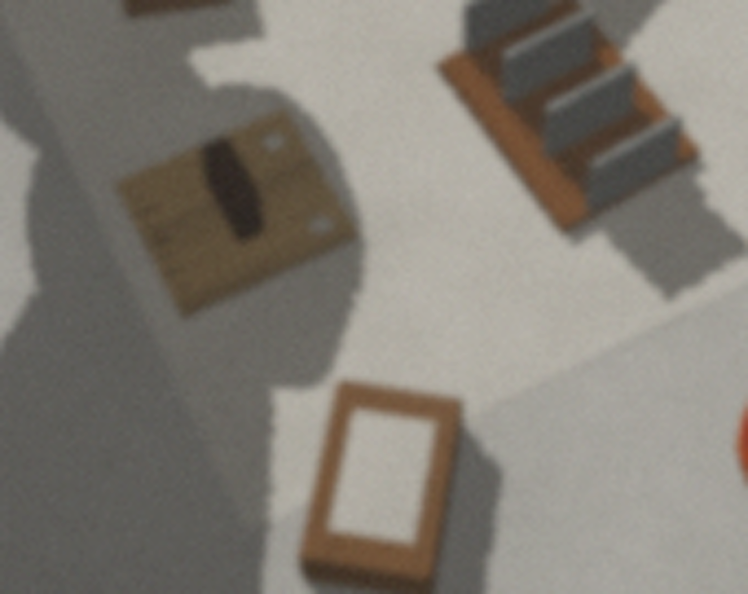

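```bash
cat > fit0.py <<'E'
from h import *
import pickle,json
t,s=pickle.load(open("cam0.pkl","rb"))
def px(L,off,sc): return (np.array(L,float)+.5)/sc-.5+np.array(off)
TL=lambda L:px(L,(80,150),4); TR=lambda L:px(L,(240,150),4)
SU=lambda L:px(L,(134,115),4.4); SL=lambda L:px(L,(150,240),4.4)
def run(name,model,a,b,x0,fixz=False):
    w=lambda p:np.c_[model@np.array([[np.cos(p[2]),np.sin(p[2]),0],[-np.sin(p[2]),np.cos(p[2]),0],[0,0,1]])]+[p[0],p[1],0 if fixz else p[3]]
    m=~np.isnan(a[:,0]); n=~np.isnan(b[:,0])
    f=lambda p:np.r_[(proj(t,w(p))[m]-a[m]).ravel(),(proj(s,w(p))[n]-b[n]).ravel()]
    r=least_squares(f,x0,loss="soft_l1"); e=f(r.x).reshape(-1,2)
    print(name,r.x.round(4),"rms",np.sqrt((e**2).mean()).round(2),"mean top",e[:m.sum()].mean(0).round(2),"side",e[m.sum():].mean(0).round(2))
    return r.x
def tmpl(hx,hy,ox,oy): return np.array([[hx,hy,6],[hx,-hy,6],[-hx,-hy,6],[-hx,hy,6],[ox,oy,6],[ox,-oy,6]])/1000
out={}
out["TL"]=run("large",tmpl(58,58,44,43),TL([(298,420),(468,370),(513,535),(343,588),(321,432),(448,395)]),SU([(157,210),(250,318),(95,390),(5,285),(151,230),(217,303)]),[.4,.15,.2,0])
out["TS"]=run("small",tmpl(50,44,36,29),TR([(231,387),(360,366),(384,514),(252,536),(256,403),(340,390)]),SL([(285,108),(355,233),(187,312),(118,187),(273,142),(321,222)]),[.4,-.1,.2,0])
# boxes: label with shared half sizes; order: A,B,C ; x axis along the long side
B=[(TL([(47,428),(125,377),(157,420),(80,477)]),SU([(98,37),(160,72),(120,105),(55,68)])),
 (TL([(635,397),(726,408),(720,468),(629,460)]),SU([(268,427),(281,512),(207,521),(193,435)])),
 (TR([(553,365),(631,407),(600,465),(523,418)]),SL([(437,418),(415,547),(328,540),(355,407)]))]
def fb(q,full=False):
    h=np.array([[-q[0],q[1]],[q[0],q[1]],[q[0],-q[1]],[-q[0],-q[1]]]);r=[]
    for i,(a,b) in enumerate(B):
        x,y,th,z=q[2+4*i:6+4*i];c_,s_=np.cos(th),np.sin(th)
        P=np.c_[h@np.array([[c_,s_],[-s_,c_]])+[x,y],np.full(4,z)]
        r+=[proj(t,P)-a,proj(s,P)-b]
    return np.array(r) if full else np.ravel(r)
r=least_squares(fb,[.03,.018,.45,.3,-.5,.028,.45,.05,-1.6,.028,.45,-.25,-2,.028],loss="soft_l1")
print("label",r.x[:2]);e=fb(r.x,True)
for i in range(3): print("box","ABC"[i],r.x[2+4*i:6+4*i].round(4),"res",np.abs(e[2*i:2*i+2]).mean((1,2)).round(2)); out["ABC"[i]]=r.x[2+4*i:6+4*i]
nan=(np.nan,np.nan)
def easel(hw,u,v):
    P=lambda a,y,n:[a*.7071-n*.7071,y,62+a*.7071+n*.7071]
    return np.array([P(65,hw,0),P(65,-hw,0),P(-65,-hw,0),P(-65,hw,0),P(u,v,15),P(u,-v,15)])/1000
out["EN"]=run("narrow",easel(48,36,29),TL([(228,175),(303,45),(462,150),(393,265),(290,180),(338,99)]),SU([(355,27),(497,40),(473,248),(333,235),(370,66),(458,75)]),[.55,.2,1.03],True)
out["EW"]=run("wide",easel(63,44,43),TL([(655,18),(773,178),(645,282),(538,132),(629,71),(712,182)]),SU([(645,255),(525,378),(393,420),(520,290),(592,255),(508,347)]),[.55,.03,-.85],True)
k=np.array([[-62,-45,8],[62,-45,8],[62,45,8],[-62,45,8],[60,-28,53],[60,28,53],[20,-28,53],[20,28,53],[-20,-28,53],[-20,28,53]])/1000
out["RK"]=run("rack",k,TR([(230,255),(409,213),(380,91),(200,128)]+[nan]*6),SL([(438,65),(570,232),(697,158),nan,(597,165),(678,122),(550,112),(632,68),(507,60),(590,13)]),[.55,-.15,-1.4],True)
json.dump({k:list(v) for k,v in out.items()},open("pose.json","w"))
E
python3 fit0.py
```

```text
large [ 0.406   0.1731  0.2767 -0.0013] rms 0.63 mean top [-0.07 -0.06] side [-0.11 -0.01]
small [ 0.4152 -0.1879  0.1311 -0.0039] rms 0.44 mean top [-0.02 -0.07] side [-0.09  0.04]
label [0.03070673 0.02029207]
box A [ 0.444   0.3664 -0.9844  0.0297] res [0.46 0.29]
box B [ 0.431  -0.0082 -1.7159  0.0263] res [0.29 0.49]
box C [ 0.4348 -0.364  -2.102   0.0252] res [0.46 0.47]
narrow [0.6108 0.1993 1.0405] rms 1.38 mean top [ 0.49 -0.08] side [-0.08 -1.34]
wide [ 0.6103  0.0061 -0.9715] rms 0.83 mean top [ 0.35 -0.13] side [-0.24 -0.39]
rack [ 0.6016 -0.1961 -1.3766] rms 0.72 mean top [0.65 0.17] side [-0.06 -0.3 ]
```

```bash
sed -i 's/^    return r.x$/    if name in ("narrow","wide","rack"): print((e*4).round(0).astype(int).tolist())\n    return r.x/' fit0.py; python3 fit0.py | tail -6
python3 - <<'E'
from h import *
import pickle,json
t,s=pickle.load(open("cam0.pkl","rb"));p=json.load(open("pose.json"))
# overlay easels: two top crops, two side crops montage
def ez(pose,hw,u,v):
    P=lambda a,y,n:[a*.7071-n*.7071,y,62+a*.7071+n*.7071]
    seg=[(P(65,hw,0),P(65,-hw,0)),(P(65,-hw,0),P(-65,-hw,0)),(P(-65,-hw,0),P(-65,hw,0)),(P(-65,hw,0),P(65,hw,0)),(P(u,v,0),P(u,v,30)),(P(u,-v,0),P(u,-v,30))]
    c,q=np.cos(pose[2]),np.sin(pose[2]);M=np.array([[c,-q,0],[q,c,0],[0,0,1]])
    return np.array(seg)/1000@M.T+[pose[0],pose[1],0]
tiles=[]
for E,a in(("EN",(48,36,29)),("EW",(63,44,43))):
    g=ez(p[E],*a)
    for c in(t,s):
        uv=proj(c,g.reshape(-1,3)); o=np.round(uv.mean(0)-[33,25]).astype(int)
        im=cv2.resize(c["img"][o[1]:o[1]+50,o[0]:o[0]+66,::-1],None,fx=6,fy=6,interpolation=cv2.INTER_CUBIC)
        im=cv2.convertScaleAbs(im,alpha=1.4,beta=10)
        w=((uv-o+.5)*6-.5).round().astype(int).reshape(-1,2,2)
        for A,B in w: cv2.line(im,A.tolist(),B.tolist(),(0,255,0),1)
        tiles.append(im)
cv2.imwrite("pics/ez.png",np.vstack([np.hstack(tiles[:2]),np.hstack(tiles[2:])]))
E
```

```text
narrow [0.6108 0.1993 1.0405] rms 1.38 mean top [ 0.49 -0.08] side [-0.08 -1.34]
[[5, 5], [10, 2], [-5, -9], [-8, 0], [5, 0], [5, 1], [-3, -5], [0, -3], [1, -10], [-4, -14], [1, 0], [2, 1]]
wide [ 0.6103  0.0061 -0.9715] rms 0.83 mean top [ 0.35 -0.13] side [-0.24 -0.39]
[[-5, 2], [-4, 4], [4, -2], [2, -4], [7, -1], [4, -2], [1, -7], [-1, 2], [2, -3], [-4, 1], [-1, 0], [-2, -3]]
rack [ 0.6016 -0.1961 -1.3766] rms 0.72 mean top [0.65 0.17] side [-0.06 -0.3 ]
[[5, 1], [3, 4], [-1, -2], [4, -1], [-1, 0], [-7, 0], [4, -4], [-4, 3], [3, -3], [-2, 0], [4, -3], [-1, -2], [2, -1]]
```

View pics/ez.png

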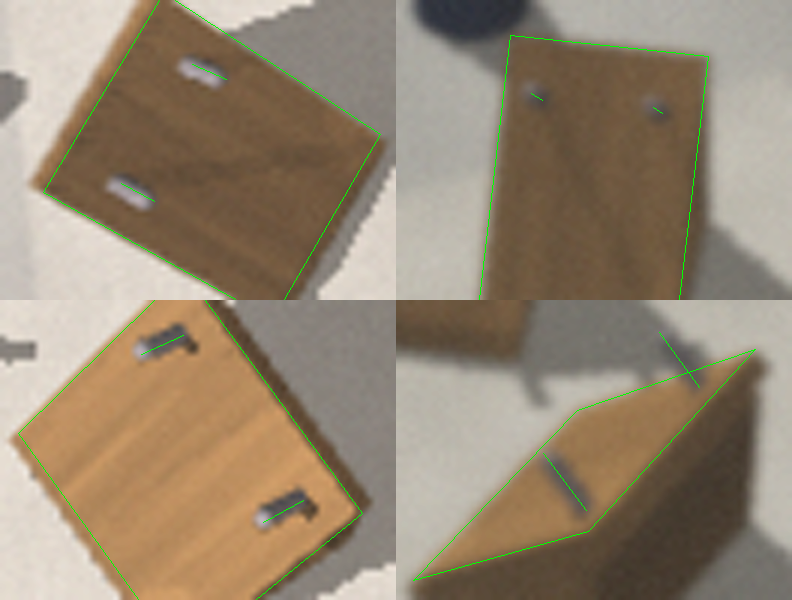

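```bash
sed -i 's/TL(\[(228,175),(303,45),(462,150),(393,265),(290,180),(338,99)\])/TL([nan,nan,(462,150),(393,265),(288,181),(334,99)])/; s/SU(\[(355,27),(497,40),(473,248),(333,235),(370,66),(458,75)\])/SU([(355,30),(497,43),nan,nan,(370,66),(458,75)])/' fit0.py; python3 fit0.py | tail -6|head -2
cat >> h.py <<'E'
import json
def Rdown(h): # tool down, tool y at heading h
    y=np.array([np.cos(h),np.sin(h),0]);z=np.array([0,0,-1.]);return np.c_[np.cross(y,z),y,z]
def cur():
    s=bot.sense();q=s["tool_rot"];return s["tool_pos"],R.from_quat(np.r_[q[1:],q[0]]).as_matrix()
def plan(p,Rt,via="TR"):
    """translation in present tool axes then rotation; and translation in final axes if turned first"""
    c,Rc=cur();d=np.array(p)-c;w=R.from_matrix(Rc.T@Rt).as_rotvec()
    print("T now",(Rc.T@d).round(4).tolist(),"n",np.ceil(np.linalg.norm(d)/.0417),"| turn",w.round(4).tolist(),"n",np.ceil(np.linalg.norm(w)/.125),"| T after turn",(Rt.T@d).round(4).tolist())
def pose(k): return json.load(open("pose.json"))[k]
E
python3 -c "
from h import *
x=pose('TL'); plan([x[0],x[1],.23],Rdown(x[2]))"
```

```text
narrow [0.6098 0.1984 1.0275] rms 1.24 mean top [ 0.51 -0.15] side [-0.05 -0.52]
[[-3, -6], [-8, 2], [8, 0], [11, 2], [-3, -8], [0, -4], [1, 1], [1, 2]]
T now [-0.3452, -0.325, 0.0012] n 12.0 | turn [-0.0001, 0.0, 1.0244] n 9.0 | T after turn [-0.457, 0.1261, 0.0012]
```

```bash
python3 drive.py '[[0,0,0,0,0,0.114],[0,0,0,0,0,0.114],[0,0,0,0,0,0.114],[0,0,0,0,0,0.114],[0,0,0,0,0,0.114],[0,0,0,0,0,0.114],[0,0,0,0,0,0.114],[0,0,0,0,0,0.114]]' 0.085
python3 drive.py '[[0,0,0,0,0,0.112],[-0.04,0.011,0,0,0,0],[-0.04,0.011,0,0,0,0],[-0.04,0.011,0,0,0,0],[-0.04,0.011,0,0,0,0],[-0.04,0.011,0,0,0,0],[-0.04,0.011,0,0,0,0],[-0.04,0.011,0,0,0,0]]'
python3 drive.py '[[-0.04,0.011,0,0,0,0],[-0.04,0.011,0,0,0,0],[-0.04,0.011,0,0,0,0],[-0.04,0.011,0,0,0,0],[-0.02,0.006,0,0,0,0],[0,0,0,0,0,0]]'
python3 -c "
from h import *
x=pose('TL'); plan([x[0],x[1],.012],Rdown(x[2]))"
```

```text
time: 1.07
tool_pos: [0.1599, 0.5783, 0.2313]
tool_rot: [-0.0, 0.559, 0.829, 0.0]
ft_force: [0.2, 0.7, -0.8]
width: 0.0852
finger_force: 0.0
time: 1.73
tool_pos: [0.3111, 0.3284, 0.2315]
tool_rot: [0.0, 0.603, 0.798, 0.0]
ft_force: [1.1, -0.5, -0.2]
width: 0.0852
finger_force: 0.0
time: 2.23
tool_pos: [0.4098, 0.1672, 0.2312]
tool_rot: [0.001, 0.605, 0.797, -0.0]
ft_force: [-0.5, -0.8, 0.1]
width: 0.085
finger_force: 0.0
T now [0.0068, -0.0022, 0.2192] n 6.0 | turn [0.0005, 0.0009, -0.0045] n 1.0 | T after turn [0.0067, -0.002, 0.2192]
```

```bash
python3 drive.py '[[0.007,-0.002,0.036,0,0,-0.004],[0,0,0.036,0,0,0],[0,0,0.036,0,0,0],[0,0,0.036,0,0,0],[0,0,0.036,0,0,0],[0,0,0.036,0,0,0],[0,0,0,0,0,0]]'
python3 drive.py '[[0,0,0,0,0,0],[0,0,0,0,0,0],[0,0,0,0,0,0],[0,0,0,0,0,0],[0,0,0,0,0,0],[0,0,0,0,0,0],[0,0,0,0,0,0],[0,0,0,0,0,0]]' 0.0
python3 drive.py '[[0,0,-0.03,0,0,0],[0,0,-0.04,0,0,0],[0,0,-0.04,0,0,0],[0,0,-0.04,0,0,0],[0,0,-0.04,0,0,0],[0,0,0,0,0,0]]'
cat >> h.py <<'E'
def Reasel(yaw): # tool onto a 45 deg face
    c,s=np.cos(yaw),np.sin(yaw);M=np.array([[c,-s,0],[s,c,0],[0,0,1]]);q=.5**.5
    return M@np.array([[0,q,q],[1,0,0],[0,q,-q]])
def face(k,n,u=0,v=0): # world point n off the face, u up the slope, v along easel y
    x,y,th=pose(k)[:3];c,s=np.cos(th),np.sin(th);q=.5**.5;a=(u-n)*q
    return np.array([x+c*a-s*v,y+s*a+c*v,.062+(u+n)*q])
E
python3 -c "
from h import *
x=pose('EW'); plan(face('EW',.012+.06),Reasel(x[2]))"
```

```text
time: 2.82
tool_pos: [0.3989, 0.1767, 0.0088]
tool_rot: [-0.004, 0.601, 0.799, -0.003]
ft_force: [-1.6, -1.0, -1.4]
width: 0.0849
finger_force: 0.0
time: 3.48
tool_pos: [0.4052, 0.1769, 0.0168]
tool_rot: [0.001, 0.601, 0.799, 0.001]
ft_force: [-0.2, 1.1, 6.8]
width: 0.0151
finger_force: 60.3
time: 3.98
tool_pos: [0.407, 0.1771, 0.2137]
tool_rot: [0.004, 0.601, 0.799, 0.004]
ft_force: [0.9, 0.9, -0.2]
width: 0.015
finger_force: 59.3
T now [-0.1722, 0.1308, 0.1026] n 6.0 | turn [-0.6676, -0.495, 1.181] n 12.0 | T after turn [0.0714, 0.0736, 0.2162]
```

```bash
python3 drive.py '[[0,0,0,-0.056,-0.041,0.098],[0,0,0,-0.056,-0.041,0.098],[0,0,0,-0.056,-0.041,0.098],[0,0,0,-0.056,-0.041,0.098],[0,0,0,-0.056,-0.041,0.098],[0,0,0,-0.056,-0.041,0.098],[0,0,0,-0.056,-0.041,0.098],[0,0,0,-0.056,-0.041,0.098]]'
python3 drive.py '[[0,0,0,-0.056,-0.041,0.098],[0,0,0,-0.056,-0.041,0.098],[0,0,0,-0.056,-0.041,0.098],[0,0,0,-0.056,-0.041,0.098],[0,0,0,0,0,0],[0,0,0,0,0,0]]'
python3 -c "
from h import *
print(bot.sense()['joint_pos'].round(2))
x=pose('EW'); plan(face('EW',.012+.06),Reasel(x[2]))"
```

```text
time: 4.65
tool_pos: [0.404, 0.1769, 0.2062]
tool_rot: [0.257, 0.835, 0.479, 0.079]
ft_force: [-0.3, 0.4, -1.2]
width: 0.0148
finger_force: 59.2
time: 5.15
tool_pos: [0.4037, 0.1773, 0.2042]
tool_rot: [0.364, 0.882, 0.277, 0.11]
ft_force: [-0.3, -0.8, 0.0]
width: 0.0151
finger_force: 59.1
[ 0.61 -0.34 -0.53  1.4  -0.78  3.14]
T now [0.0735, 0.0835, 0.2104] n 6.0 | turn [-0.0048, 0.0014, 0.0095] n 1.0 | T after turn [0.074, 0.0818, 0.2109]
```

```bash
python3 drive.py '[[0.025,0.028,0,0,0,0],[0.025,0.028,0,0,0,0],[0.024,0.026,0,0,0,0],[0,0,0.03,0,0,0],[0,0,0.04,0,0,0],[0,0,0.04,0,0,0],[0,0,0.04,0,0,0],[0,0,0.03,0,0,0]]'
python3 drive.py '[[0,0,0.03,0,0,0],[0,0,0,0,0,0],[0,0,0,0,0,0],[0,0,0,0,0,0]]'
cat > ov.py <<'E'
# overlay of easel pins and the held template's holes (nominal, from TCP), both views
from h import *
import sys
E,T,hx,hy,name=sys.argv[1],sys.argv[2],float(sys.argv[3]),float(sys.argv[4]),sys.argv[5]
off=float(sys.argv[6]) if len(sys.argv)>6 else .012
p,Rc=cur(); x=pose(E)
print(bot.sense()['joint_pos'].round(2)); plan(face(E,.072),Reasel(x[2]))
hol=[p+Rc@[s*hy,hx,off] for s in(1,-1)]
pins=[[face(E,n,hx,s*hy) for n in(0,.030)] for s in(1,-1)]
tiles=[]
for c in(grab("top"),grab("side")):
    uv=proj(c,np.array(hol)); pu=proj(c,np.array(pins).reshape(-1,3))
    o=np.round(np.r_[uv,pu].mean(0)-[33,50]).astype(int)
    im=cv2.convertScaleAbs(cv2.resize(c["img"][o[1]:o[1]+100,o[0]:o[0]+66,::-1],None,fx=6,fy=6,interpolation=cv2.INTER_CUBIC),alpha=1.5,beta=10)
    f=lambda q:((q-o+.5)*6-.5).round().astype(int)
    for q in f(uv): cv2.drawMarker(im,q.tolist(),(0,0,255),0,10,1)
    a=f(pu); [cv2.line(im,a[i].tolist(),a[i+1].tolist(),(0,255,0),1) for i in(0,2)]
    print("origin",o.tolist(),"holes",f(uv).tolist(),"pins",a.tolist()); tiles.append(im)
cv2.imwrite(f"pics/{name}.png",np.hstack(tiles))
E
python3 ov.py EW TL .044 .043 hl1
```

```text
time: 5.82
tool_pos: [0.5705, 0.0641, 0.1346]
tool_rot: [0.364, 0.883, 0.274, 0.112]
ft_force: [0.0, 0.7, -1.7]
width: 0.0151
finger_force: 59.3
time: 6.15
tool_pos: [0.5823, 0.0488, 0.1158]
tool_rot: [0.365, 0.882, 0.275, 0.112]
ft_force: [0.2, 0.7, 0.0]
width: 0.0148
finger_force: 59.1
[ 0.2  -0.24 -0.63  0.82 -0.71  2.6 ]
T now [-0.001, -0.0019, 0.0021] n 1.0 | turn [-0.0024, -0.0011, 0.0047] n 1.0 | T after turn [-0.001, -0.0019, 0.0021]
origin [212, 133] holes [[94, 233], [220, 405]] pins [[183, 197], [141, 216], [303, 362], [263, 384]]
origin [222, 128] holes [[218, 179], [100, 299]] pins [[297, 297], [257, 242], [184, 420], [141, 363]]
```

View pics/hl1.png

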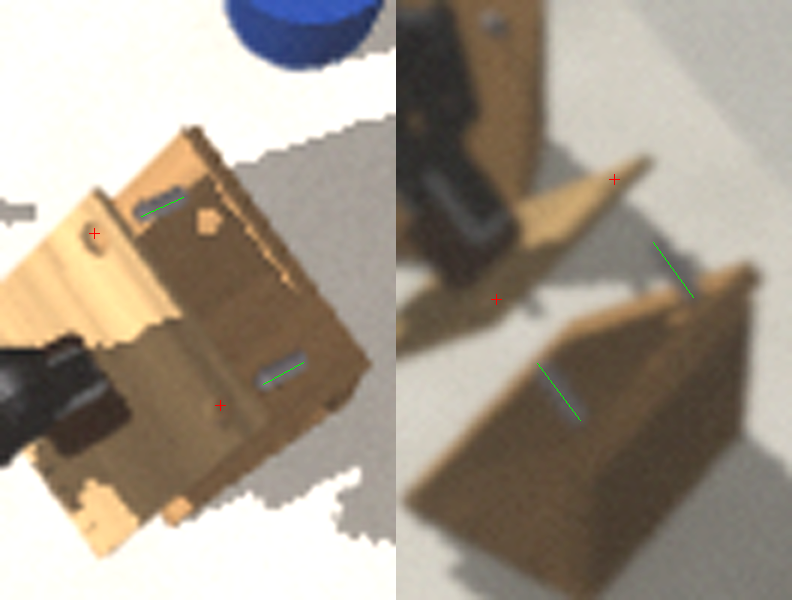

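```bash
cat > off.py <<'E'
from h import *
import pickle
t,s=pickle.load(open("cam0.pkl","rb"))
def solve(E,hw,hx,hy,top,side,ot,os_,pin_t,pin_s):
    """top/side: list of ((x,y,z) in plate mm,(u,v) tile px); pins: observed-minus-green shift, tile px"""
    p,Rc=cur(); M=Rc@np.array([[0,1,0],[1,0,0],[0,0,-1.]])   # plate axes in world: x=tool y, y=tool x, z=-tool z
    f0=lambda c,L,o,d,sh:np.array([(proj(c,(p+M@(np.array(P)/1000+d))[None])[0]-np.array(o)+.5)*6-.5-np.array(uv)+sh for P,uv in L])
    f=lambda d:np.r_[f0(t,top,ot,d,np.array(pin_t)).ravel(),f0(s,side,os_,d,np.array(pin_s)).ravel()]
    r=least_squares(f,[0,0,-.016],loss="soft_l1",f_scale=4); print("plate origin in plate axes rel TCP",r.x.round(4),"res px",f(r.x).reshape(-1,2).round(0).tolist())
    O=p+M@r.x; x=pose(E); Me=Reasel(x[2])
    d=Rc.T@(face(E,0)-O); print("tool move to home (xyz tool):",d.round(4)); return r.x
E
python3 - <<'E'
from off import *
solve("EW",0,44,43,[((44,43,3),(93,238)),((58,58,6),(98,188)),((-58,-58,6),(105,557)),((44,-43,3),(215,410))],[((58,58,6),(257,157))],(212,133),(222,128),(-1,-2),(2,2))
E
```

```text
plate origin in plate axes rel TCP [-0.0006 -0.0026 -0.0179] res px [[5.0, -2.0], [-8.0, 1.0], [-4.0, 2.0], [8.0, -3.0], [-3.0, 1.0]]
tool move to home (xyz tool): [0.0012 0.0003 0.056 ]
```

```bash
python3 drive.py '[[0.0008,0,0.01,-0.002,-0.001,0.004],[0,0,0.012,0,0,0],[0,0,0,0,0,0],[0,0,0.006,0,0,0],[0,0,0.006,0,0,0],[0,0,0,0,0,0]]'
python3 drive.py '[[0,0,0.005,0,0,0],[0,0,0.005,0,0,0],[0,0,0.004,0,0,0],[0,0,0,0,0,0],[0,0,0,0,0,0]]'
python3 -c "
from h import *
x=pose('EW'); plan(face('EW',.017),Reasel(x[2]))"
```

```text
time: 6.95
tool_pos: [0.5962, 0.0295, 0.0892]
tool_rot: [0.366, 0.882, 0.275, 0.111]
ft_force: [3.5, 0.2, -1.5]
width: 0.0149
finger_force: 58.9
time: 7.37
tool_pos: [0.6017, 0.0214, 0.0795]
tool_rot: [0.366, 0.882, 0.275, 0.111]
ft_force: [4.5, 0.5, -2.5]
width: 0.0151
finger_force: 58.8
T now [-0.0015, -0.0, 0.0078] n 1.0 | turn [-0.0013, 0.0014, 0.005] n 1.0 | T after turn [-0.0015, -0.0, 0.0078]
```

```bash
python3 drive.py '[[0,0,0.004,0,0,0],[0,0,0.003,0,0,0],[0,0,0,0,0,0],[0,0,0.002,0,0,0],[0,0,0,0,0,0]]'
python3 -c "
from h import *
x=pose('EW'); plan(face('EW',.017),Reasel(x[2])); print(bot.sense()['ft_torque'])"
```

```text
time: 7.78
tool_pos: [0.6049, 0.0168, 0.0741]
tool_rot: [0.366, 0.882, 0.275, 0.111]
ft_force: [-9.0, 10.8, 10.1]
width: 0.015
finger_force: 61.6
T now [-0.0016, -0.0002, -0.0] n 1.0 | turn [-0.0006, 0.0011, 0.0064] n 1.0 | T after turn [-0.0016, -0.0002, -0.0001]
[ 0.84438237  0.91104159 -0.20591576]
```

```bash
python3 drive.py '[[0,0,0,0,0,0],[0,0,0,0,0,0],[0,0,0,0,0,0],[0,0,0,0,0,0]]' 0.05
python3 drive.py '[[0,0,-0.02,0,0,0],[0,0,-0.03,0,0,0],[0,0,-0.04,0,0,0],[0,0,-0.04,0,0,0],[0,0,-0.04,0,0,0],[0,0,-0.03,0,0,0],[0,0,0,0,0,0]]' 0.085
python3 - <<'E'
from h import *
x=pose('TS'); plan([x[0],x[1],.22],Rdown(x[2])); print(bot.sense()['joint_pos'].round(2))
tiles=[]
for c,(u,v) in((grab("top"),(212,133)),(grab("side"),(218,150))):
    tiles.append(cv2.convertScaleAbs(cv2.resize(c["img"][v:v+80,u:u+80,::-1],None,fx=5,fy=5,interpolation=cv2.INTER_CUBIC),alpha=1.4,beta=10))
c2=grab("top"); im=cv2.resize(c2["img"][190:310,70:450,::-1],(600,190),interpolation=cv2.INTER_AREA)
cv2.imwrite("pics/hl2.png",np.vstack([np.hstack(tiles),np.hstack([im,np.zeros((190,200,3),np.uint8)])]))
E
```

```text
time: 8.12
tool_pos: [0.6047, 0.0158, 0.073]
tool_rot: [0.366, 0.882, 0.275, 0.111]
ft_force: [0.2, -0.2, -0.0]
width: 0.05
finger_force: 0.0
time: 8.7
tool_pos: [0.5262, 0.1361, 0.2205]
tool_rot: [0.365, 0.882, 0.275, 0.115]
ft_force: [1.4, 0.2, 0.4]
width: 0.085
finger_force: 0.0
T now [-0.2754, 0.1438, 0.1441] n 9.0 | turn [0.7049, 0.4293, -1.0386] n 11.0 | T after turn [-0.3068, -0.1523, 0.0005]
[ 0.4  -0.25 -0.43  1.19 -0.77  2.86]
```

View pics/hl2.png

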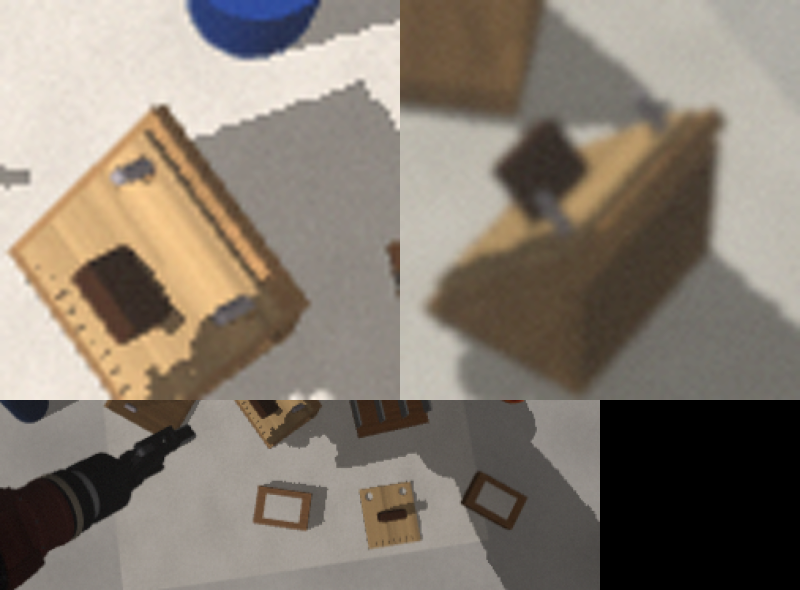

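```bash
python3 drive.py '[[0,0,0,0.064,0.039,-0.0944],[0,0,0,0.064,0.039,-0.0944],[0,0,0,0.064,0.039,-0.0944],[0,0,0,0.064,0.039,-0.0944],[0,0,0,0.064,0.039,-0.0944],[0,0,0,0.064,0.039,-0.0944],[0,0,0,0.064,0.039,-0.0944],[0,0,0,0.064,0.039,-0.0944]]'
python3 drive.py '[[0,0,0,0.064,0.039,-0.0944],[0,0,0,0.064,0.039,-0.0944],[0,0,0,0.064,0.039,-0.0944],[-0.037,-0.018,0,0,0,0],[-0.037,-0.018,0,0,0,0],[-0.037,-0.018,0,0,0,0],[-0.037,-0.018,0,0,0,0]]'
python3 drive.py '[[-0.037,-0.018,0,0,0,0],[-0.037,-0.018,0,0,0,0],[-0.037,-0.018,0,0,0,0],[-0.037,-0.018,0,0,0,0],[0,0,0,0,0,0],[0,0,0,0,0,0],[0,0,0,0,0,0]]'
python3 -c "
from h import *
x=pose('TS'); plan([x[0],x[1],.014],Rdown(x[2]))"
```

```text
time: 9.82
tool_pos: [0.5256, 0.1326, 0.2154]
tool_rot: [0.105, 0.754, 0.648, 0.031]
ft_force: [0.5, -0.1, 0.9]
width: 0.0851
finger_force: 0.0
time: 10.4
tool_pos: [0.4722, -0.0247, 0.2147]
tool_rot: [-0.002, 0.66, 0.751, -0.003]
ft_force: [-0.0, -0.3, 0.3]
width: 0.0849
finger_force: 0.0
time: 10.98
tool_pos: [0.4204, -0.1791, 0.216]
tool_rot: [-0.001, 0.661, 0.751, -0.003]
ft_force: [-0.4, 0.3, -0.4]
width: 0.0848
finger_force: 0.0
T now [-0.0078, -0.005, 0.2021] n 5.0 | turn [-0.0061, 0.0015, -0.0042] n 1.0 | T after turn [-0.008, -0.0063, 0.202]
```

```bash
python3 drive.py '[[-0.008,-0.005,0.034,-0.006,0.001,-0.004],[0,0,0.036,0,0,0],[0,0,0.036,0,0,0],[0,0,0.036,0,0,0],[0,0,0.036,0,0,0],[0,0,0.024,0,0,0],[0,0,0,0,0,0]]'
python3 drive.py '[[0,0,0,0,0,0],[0,0,0,0,0,0],[0,0,0,0,0,0],[0,0,0,0,0,0],[0,0,0,0,0,0],[0,0,0,0,0,0],[0,0,0,0,0,0],[0,0,0,0,0,0]]' 0.0
python3 drive.py '[[0,0,-0.03,0,0,0],[0,0,-0.04,0,0,0],[0,0,-0.04,0,0,0],[0,0,-0.04,0,0,0],[0,0,-0.04,0,0,0],[0,0,0,0,0,0]]'
python3 -c "
from h import *
x=pose('EN'); plan(face('EN',.017+.06),Reasel(x[2]));plan(face('EN',.017+.25),Reasel(x[2]));print(face('EN',.28))"
```

```text
time: 11.57
tool_pos: [0.4139, -0.1837, 0.009]
tool_rot: [-0.004, 0.658, 0.753, -0.0]
ft_force: [-0.9, 0.3, -0.9]
width: 0.0849
finger_force: 0.0
time: 12.23
tool_pos: [0.4173, -0.1885, 0.0156]
tool_rot: [0.001, 0.659, 0.752, -0.0]
ft_force: [-1.0, -0.0, 6.1]
width: 0.0155
finger_force: 60.2
time: 12.73
tool_pos: [0.4188, -0.1896, 0.2125]
tool_rot: [0.006, 0.659, 0.752, -0.0]
ft_force: [1.5, -1.2, -0.3]
width: 0.0149
finger_force: 59.2
T now [0.3179, 0.2058, 0.0948] n 10.0 | turn [-0.7284, 0.362, -0.8429] n 10.0 | T after turn [0.0371, 0.1983, 0.3342]
T now [0.2118, 0.1227, -0.0393] n 6.0 | turn [-0.7284, 0.362, -0.8429] n 10.0 | T after turn [0.0371, 0.1983, 0.1442]
[0.50745188 0.02893794 0.2599899 ]
```

```bash
python3 drive.py '[[0,0,0,-0.0728,0.0362,-0.0843],[0,0,0,-0.0728,0.0362,-0.0843],[0,0,0,-0.0728,0.0362,-0.0843],[0,0,0,-0.0728,0.0362,-0.0843],[0,0,0,-0.0728,0.0362,-0.0843],[0,0,0,-0.0728,0.0362,-0.0843],[0,0,0,-0.0728,0.0362,-0.0843],[0,0,0,-0.0728,0.0362,-0.0843]]'
python3 drive.py '[[0,0,0,-0.0728,0.0362,-0.0843],[0,0,0,-0.0728,0.0362,-0.0843],[0.007,0.04,0,0,0,0],[0.007,0.04,0,0,0,0],[0.007,0.04,0,0,0,0],[0.007,0.04,0,0,0,0],[0.007,0.038,0,0,0,0]]'
python3 -c "
from h import *
x=pose('EN'); plan(face('EN',.017+.06),Reasel(x[2]));print(bot.sense()['joint_pos'].round(2))"
```

```text
time: 13.4
tool_pos: [0.4165, -0.1882, 0.2048]
tool_rot: [0.082, 0.341, 0.886, 0.304]
ft_force: [0.5, -0.3, -1.4]
width: 0.0148
finger_force: 59.2
time: 13.98
tool_pos: [0.4602, -0.0494, 0.3459]
tool_rot: [0.098, 0.25, 0.889, 0.371]
ft_force: [0.8, -1.4, -1.1]
width: 0.0148
finger_force: 59.2
T now [-0.0025, 0.0034, 0.3284] n 8.0 | turn [0.0017, -0.0079, -0.0082] n 1.0 | T after turn [0.0001, 0.0039, 0.3284]
[-0.9  -0.3  -0.25  1.97  0.72 -0.48]
```

```bash
python3 drive.py '[[0,0.001,0.04,0,-0.008,-0.008],[0,0.001,0.04,0,0,0],[0,0.001,0.04,0,0,0],[0,0.001,0.04,0,0,0],[0,0,0.04,0,0,0],[0,0,0.04,0,0,0],[0,0,0.04,0,0,0],[0,0,0.04,0,0,0]]'
python3 drive.py '[[0,0,0.008,0,0,0],[0,0,0,0,0,0],[0,0,0,0,0,0],[0,0,0,0,0,0]]'
sed -i 's/\.072/.077/' ov.py; python3 ov.py EN TS .036 .029 hs1 .016
```

```text
time: 14.65
tool_pos: [0.5788, 0.1474, 0.1206]
tool_rot: [0.103, 0.248, 0.89, 0.369]
ft_force: [-0.3, -1.1, -1.6]
width: 0.0149
finger_force: 59.3
time: 14.98
tool_pos: [0.5821, 0.1496, 0.1176]
tool_rot: [0.104, 0.248, 0.89, 0.369]
ft_force: [0.2, -0.5, -1.2]
width: 0.015
finger_force: 59.0
[-0.35 -0.32 -0.67  1.02  0.77  0.27]
T now [0.0015, 0.0004, 0.002] n 1.0 | turn [0.0017, 0.0021, 0.0012] n 1.0 | T after turn [0.0015, 0.0004, 0.002]
origin [130, 136] holes [[201, 383], [276, 259]] pins [[128, 346], [161, 365], [201, 228], [234, 244]]
origin [194, 81] holes [[129, 287], [254, 301]] pins [[152, 299], [139, 292], [271, 313], [261, 307]]
```

View pics/hs1.png

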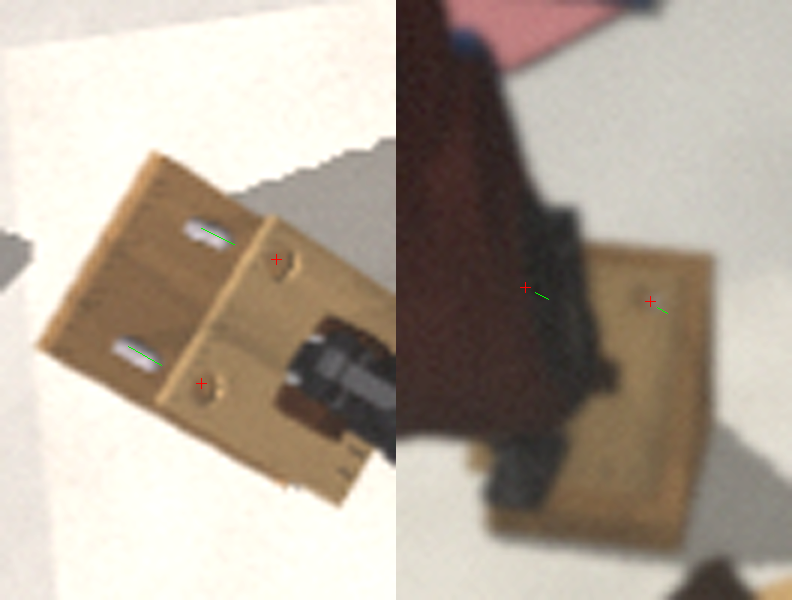

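```bash
sed -i 's/TL(\[nan,nan,(462,150),(393,265),(288,181),(334,99)\])/np.array([nan]*4+[(152.25,194.75),(164.25,174.6)])/' fit0.py; python3 fit0.py | tail -6|head -2
python3 -c "
from h import *
x=pose('EN'); plan(face('EN',.077),Reasel(x[2])); plan(face('EN',.016),Reasel(x[2]))"
```

```text
narrow [0.61   0.2007 1.014 ] rms 0.89 mean top [0.64 0.07] side [-0.09 -0.99]
[[2, -1], [3, 1], [-2, -10], [0, -5], [0, -1], [0, 1]]
T now [0.0029, 0.0023, 0.0028] n 1.0 | turn [0.0016, -0.0079, 0.0102] n 1.0 | T after turn [0.0029, 0.0022, 0.0028]
T now [0.0024, 0.0022, 0.0638] n 2.0 | turn [0.0016, -0.0079, 0.0102] n 1.0 | T after turn [0.0029, 0.0022, 0.0638]
```

```bash
python3 drive.py '[[0.0025,0.0028,0.01,0.001,-0.003,0.006],[0,0,0.01,0,0,0],[0,0,0,0,0,0],[0,0,0.006,0,0,0],[0,0,0.006,0,0,0],[0,0,0,0,0,0],[0,0,0,0,0,0]]'
python3 drive.py '[[0,0,0.005,0,0,0],[0,0,0.005,0,0,0],[0,0,0,0,0,0],[0,0,0,0,0,0]]'
python3 -c "
from h import *
x=pose('EN'); plan(face('EN',.016),Reasel(x[2]));s=bot.sense();p,Rc=cur();print(Rc.T@s['ft_force'],Rc.T@s['ft_torque'])"
```

```text
time: 15.87
tool_pos: [0.5919, 0.1731, 0.0953]
tool_rot: [0.103, 0.251, 0.889, 0.369]
ft_force: [0.0, -1.0, -1.0]
width: 0.015
finger_force: 59.1
time: 16.2
tool_pos: [0.5959, 0.1791, 0.0883]
tool_rot: [0.103, 0.251, 0.889, 0.369]
ft_force: [2.1, -0.1, -1.0]
width: 0.0147
finger_force: 59.0
T now [-0.0008, -0.0004, 0.0208] n 1.0 | turn [0.0002, -0.0063, 0.0044] n 1.0 | T after turn [-0.0007, -0.0004, 0.0208]
[-1.84565089  0.05520226  1.41136381] [ 0.83293662 -0.35792859 -0.02719381]
```

```bash
python3 drive.py '[[0,0,0.005,0,0,0],[0,0,0.005,0,0,0],[0,0,0.004,0,0,0],[0,0,0,0,0,0],[0,0,0.003,0,0,0],[0,0,0,0,0,0]]'
python3 drive.py '[[0,0,0.002,0,0,0],[0,0,0,0,0,0],[0,0,0.002,0,0,0],[0,0,0,0,0,0]]'
python3 -c "
from h import *
x=pose('EN'); plan(face('EN',.016),Reasel(x[2]));s=bot.sense();p,Rc=cur();print(Rc.T@s['ft_force'],Rc.T@s['ft_torque'])"
```

```text
time: 16.7
tool_pos: [0.602, 0.1896, 0.0761]
tool_rot: [0.103, 0.251, 0.889, 0.369]
ft_force: [2.4, 0.4, -2.7]
width: 0.0149
finger_force: 59.0
time: 17.03
tool_pos: [0.6034, 0.1919, 0.0734]
tool_rot: [0.103, 0.251, 0.889, 0.369]
ft_force: [1.2, 0.2, -1.5]
width: 0.015
finger_force: 59.1
T now [-0.001, -0.0003, -0.0002] n 1.0 | turn [0.0004, -0.0065, 0.004] n 1.0 | T after turn [-0.001, -0.0003, -0.0002]
[-0.92699227 -0.50463253  1.6018409 ] [ 0.82072878 -0.23021544  0.03110001]
```

No face contact yet; push in small steps until it bears.

```bash
for i in 1 2; do python3 drive.py '[[0,0,0.0015,0,0,0],[0,0,0,0,0,0],[0,0,0,0,0,0]]'; done
python3 -c "
from h import *
x=pose('EN'); plan(face('EN',.016),Reasel(x[2]));s=bot.sense();p,Rc=cur();print(Rc.T@s['ft_force'],Rc.T@s['ft_torque'])"
```

```text
time: 17.28
tool_pos: [0.6041, 0.1921, 0.0729]
tool_rot: [0.103, 0.251, 0.889, 0.368]
ft_force: [-9.4, -10.2, 7.3]
width: 0.015
finger_force: 61.7
time: 17.53
tool_pos: [0.6043, 0.1921, 0.0728]
tool_rot: [0.103, 0.253, 0.889, 0.368]
ft_force: [-38.1, -28.8, 29.9]
width: 0.0148
finger_force: 67.3
T now [-0.0004, -0.0004, -0.0011] n 1.0 | turn [-0.0008, -0.0058, 0.0009] n 1.0 | T after turn [-0.0004, -0.0004, -0.001]
[ 17.44158294 -10.44813928 -52.60405523] [2.82769242e+00 3.59713954e+00 2.12768315e-03]
```

```bash
python3 drive.py '[[0,0,0,0,0,0],[0,0,0,0,0,0],[0,0,0,0,0,0],[0,0,0,0,0,0]]' 0.05
python3 drive.py '[[0,0,-0.02,0,0,0],[0,0,-0.03,0,0,0],[0,0,-0.04,0,0,0],[0,0,-0.04,0,0,0],[0,0,-0.04,0,0,0],[0,0,-0.04,0,0,0],[0,0,0,0,0,0]]' 0.085
cat >> h.py <<'E'
def Rbox(d,a): # tool y at heading d+90deg, tool z leaning a from down towards heading d
    D=np.array([np.cos(d),np.sin(d),0]);z=np.sin(a)*D-np.cos(a)*np.array([0,0,1.]);y=np.array([-D[1],D[0],0])
    return np.c_[np.cross(y,z),y,z]
def boxpre(k,back): # pick pose backed off
    x,y,d=pose(k)[:3];Rb=Rbox(d,np.pi/4);D=np.array([np.cos(d),np.sin(d),0])
    return np.array([x,y,.006])+.0014*D-back*Rb[:,2],Rb
E
python3 - <<'E'
from h import *
plan(*boxpre("A",.12)); print(bot.sense()['joint_pos'].round(2))
t=grab("top");s=grab("side")
f=lambda c,u,v,w,h,k:cv2.convertScaleAbs(cv2.resize(c["img"][v:v+h,u:u+w,::-1],None,fx=k,fy=k,interpolation=cv2.INTER_CUBIC),alpha=1.3,beta=10)
a=np.hstack([f(t,135,155,67,50,4),f(s,200,115,67,50,4),f(t,282,155,66,50,4)])
b=f(t,60,215,400,100,2)
cv2.imwrite("pics/s2.png",np.vstack([a,b]))
E
```

```text
time: 17.87
tool_pos: [0.6045, 0.1937, 0.0713]
tool_rot: [0.103, 0.251, 0.889, 0.369]
ft_force: [-0.1, 0.4, 0.1]
width: 0.0501
finger_force: 0.0
time: 18.45
tool_pos: [0.5278, 0.0629, 0.2254]
tool_rot: [0.107, 0.251, 0.889, 0.368]
ft_force: [1.1, -0.2, 0.6]
width: 0.0849
finger_force: 0.0
T now [0.3071, 0.0819, 0.2705] n 11.0 | turn [0.9045, -0.8981, 0.0864] n 11.0 | T after turn [0.3657, 0.0981, -0.1754]
[-0.59 -0.42 -0.55  1.47  0.79 -0.05]
```

View pics/s2.png

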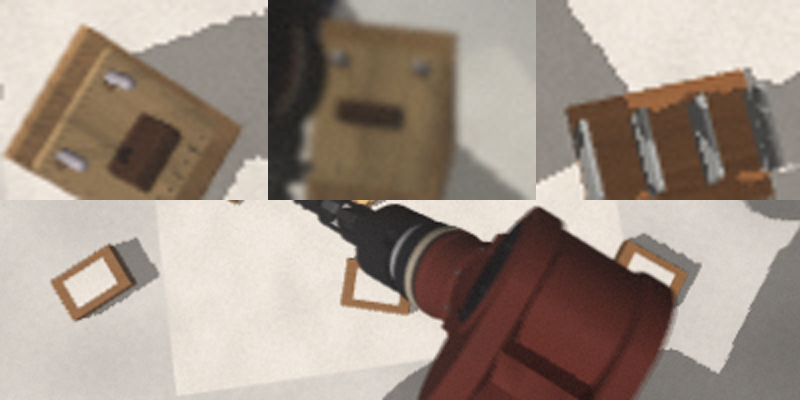

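```bash
python3 drive.py '[[0,0,0,0.0822,-0.0816,0.008],[0,0,0,0.0822,-0.0816,0.008],[0,0,0,0.0822,-0.0816,0.008],[0,0,0,0.0822,-0.0816,0.008],[0,0,0,0.0822,-0.0816,0.008],[0,0,0,0.0822,-0.0816,0.008],[0,0,0,0.0822,-0.0816,0.008],[0,0,0,0.0822,-0.0816,0.008]]'
python3 drive.py '[[0,0,0,0.0822,-0.0816,0.008],[0,0,0,0.0822,-0.0816,0.008],[0,0,0,0.0822,-0.0816,0.008],[0,0.019,-0.035,0,0,0],[0,0.019,-0.035,0,0,0],[0,0.02,-0.035,0,0,0],[0,0.02,-0.035,0,0,0],[0,0.02,-0.035,0,0,0]]'
python3 drive.py '[[0.036,0,0,0,0,0],[0.036,0,0,0,0,0],[0.036,0,0,0,0,0],[0.036,0,0,0,0,0],[0.036,0,0,0,0,0],[0.036,0,0,0,0,0],[0.036,0,0,0,0,0],[0,0,0,0,0,0]]'
python3 -c "
from h import *
plan(*boxpre('A',.12)); print(bot.sense()['joint_pos'].round(2))"
```

```text
time: 19.42
tool_pos: [0.527, 0.0683, 0.2208]
tool_rot: [0.283, 0.4, 0.871, -0.027]
ft_force: [0.3, -0.3, -1.1]
width: 0.085
finger_force: 0.0
time: 20.08
tool_pos: [0.5395, 0.226, 0.3443]
tool_rot: [0.333, 0.434, 0.818, -0.178]
ft_force: [0.8, -0.4, -0.2]
width: 0.0848
finger_force: 0.0
time: 20.75
tool_pos: [0.4348, 0.3745, 0.1602]
tool_rot: [0.332, 0.432, 0.819, -0.181]
ft_force: [-0.0, -1.7, -1.0]
width: 0.0852
finger_force: 0.0
T now [0.0997, 0.0046, -0.0006] n 3.0 | turn [-0.0005, -0.0096, 0.0137] n 1.0 | T after turn [0.0997, 0.0032, -0.0016]
[ 0.84  0.34  0.08  1.55 -0.74  1.91]
```

```bash
python3 drive.py '[[0.033,0.002,0,0,-0.01,0.014],[0.033,0.001,0,0,0,0],[0.033,0,0,0,0,0],[0,0,0.02,0,0,0],[0,0,0.03,0,0,0],[0,0,0.02,0,0,0],[0,0,0,0,0,0],[0,0,0,0,0,0]]'
python3 -c "
from h import *
plan(*boxpre('A',0));s=bot.sense();print(s['joint_pos'].round(2))"
```

```text
time: 21.42
tool_pos: [0.4305, 0.3912, 0.0479]
tool_rot: [0.339, 0.44, 0.812, -0.179]
ft_force: [-0.0, 0.9, 1.0]
width: 0.0852
finger_force: 0.0
T now [0.0088, -0.0026, 0.0505] n 2.0 | turn [0.0015, 0.0006, -0.0086] n 1.0 | T after turn [0.0088, -0.0025, 0.0505]
[ 0.87  0.49  0.04  1.39 -0.75  1.97]
```

```bash
python3 drive.py '[[0.0085,-0.0025,0,0,0,-0.008],[0,0,0.02,0,0,0],[0,0,0.02,0,0,0],[0,0,0.009,0,0,0],[0,0,0,0,0,0],[0,0,0,0,0,0]]'
python3 -c "
from h import *
plan(*boxpre('A',0))"
python3 drive.py '[[0,0,0,0,0,0],[0,0,0,0,0,0],[0,0,0,0,0,0],[0,0,0,0,0,0],[0,0,0,0,0,0],[0,0,0,0,0,0],[0,0,0,0,0,0],[0,0,0,0,0,0]]' 0.0
python3 -c "
from h import *
plan(*boxpre('A',0))"
```

```text
time: 21.92
tool_pos: [0.4451, 0.3674, 0.0089]
tool_rot: [0.338, 0.437, 0.814, -0.179]
ft_force: [0.2, 0.3, 1.2]
width: 0.085
finger_force: 0.0
T now [0.0009, -0.0015, 0.0032] n 1.0 | turn [0.0034, -0.0002, -0.0022] n 1.0 | T after turn [0.0009, -0.0015, 0.0032]
time: 22.58
tool_pos: [0.4457, 0.3682, 0.0098]
tool_rot: [0.338, 0.437, 0.814, -0.178]
ft_force: [-2.9, 3.8, 5.9]
width: 0.0608
finger_force: 65.4
T now [0.0013, -0.0024, 0.004] n 1.0 | turn [0.0053, -0.0004, -0.0028] n 1.0 | T after turn [0.0013, -0.0024, 0.004]
```

```bash
python3 drive.py '[[-0.02,0,-0.02,0,0,0],[-0.028,0,-0.028,0,0,0],[-0.028,0,-0.028,0,0,0],[-0.028,0,-0.028,0,0,0],[-0.028,0,-0.028,0,0,0],[-0.028,0,-0.028,0,0,0],[-0.028,0,-0.028,0,0,0]]'
cat >> h.py <<'E'
def place(i,up,s0,h0): # slot i=-1,0,1, raised by up
    x,y,d=pose("RK")[:3];D=np.array([np.cos(d),np.sin(d),0])
    return np.array([x,y,.053-s0+up])+D*(.04*i+h0),Rbox(d,-np.pi/4)
E
python3 -c "
from h import *
plan(*place(-1,.12,-.0005,-.0042)); print(bot.sense()['joint_pos'].round(2))"
```

```text
time: 23.17
tool_pos: [0.4441, 0.3664, 0.2765]
tool_rot: [0.338, 0.437, 0.814, -0.179]
ft_force: [1.6, 1.1, -2.1]
width: 0.0606
finger_force: 65.3
T now [-0.2918, -0.1641, 0.4361] n 14.0 | turn [0.0044, 1.5474, 0.4361] n 13.0 | T after turn [-0.4533, 0.046, -0.3076]
[ 0.83  0.3   0.23  1.73 -0.76  1.9 ]
```

```bash
python3 drive.py '[[-0.021,-0.0117,0.0311,0,0,0],[-0.021,-0.0117,0.0311,0,0,0],[-0.021,-0.0117,0.0311,0,0,0],[-0.021,-0.0117,0.0311,0,0,0],[-0.021,-0.0117,0.0311,0,0,0],[-0.021,-0.0117,0.0311,0,0,0],[-0.021,-0.0117,0.0311,0,0,0]]'
python3 drive.py '[[-0.021,-0.0117,0.0311,0,0,0],[-0.021,-0.0117,0.0311,0,0,0],[-0.021,-0.0117,0.0311,0,0,0],[-0.021,-0.0117,0.0311,0,0,0],[-0.021,-0.0117,0.0311,0,0,0],[-0.021,-0.0117,0.0311,0,0,0],[-0.021,-0.0117,0.0311,0,0,0]]'
python3 -c "
from h import *
plan(*place(-1,.12,-.0005,-.0042)); print(bot.sense()['joint_pos'].round(2))"
python3 drive.py '[[0,0,0,0,0.119,0.0335],[0,0,0,0,0.119,0.0335],[0,0,0,0,0.119,0.0335],[0,0,0,0,0.119,0.0335],[0,0,0,0,0.119,0.0335],[0,0,0,0,0.119,0.0335],[0,0,0,0,0.119,0.0335],[0,0,0,0,0.119,0.0335]]'
python3 drive.py '[[0,0,0,0,0.119,0.0335],[0,0,0,0,0.119,0.0335],[0,0,0,0,0.119,0.0335],[0,0,0,0,0.119,0.0335],[0,0,0,0,0.119,0.0335],[0,0,0,0,0,0],[0,0,0,0,0,0]]'
python3 -c "
from h import *
plan(*place(-1,.06,-.0005,-.0042)); print(bot.sense()['joint_pos'].round(2))"
```

```text
time: 23.75
tool_pos: [0.5195, 0.105, 0.2239]
tool_rot: [0.338, 0.437, 0.814, -0.179]
ft_force: [0.5, 0.3, -1.4]
width: 0.0612
finger_force: 65.4
time: 24.33
tool_pos: [0.5944, -0.1552, 0.1739]
tool_rot: [0.339, 0.437, 0.814, -0.179]
ft_force: [1.2, 0.1, -1.5]
width: 0.0609
finger_force: 65.4
T now [0.0023, 0.0003, -0.0017] n 1.0 | turn [0.0048, 1.5484, 0.4366] n 13.0 | T after turn [0.0016, -0.0008, 0.0022]
[-0.23 -0.53 -0.77  0.7  -0.5   0.59]
time: 25.0
tool_pos: [0.595, -0.1537, 0.1754]
tool_rot: [-0.052, 0.572, 0.814, 0.087]
ft_force: [0.5, 0.5, -1.5]
width: 0.0609
finger_force: 65.5
time: 25.58
tool_pos: [0.5935, -0.1542, 0.1679]
tool_rot: [-0.296, 0.587, 0.713, 0.243]
ft_force: [-0.7, 0.0, -0.6]
width: 0.0609
finger_force: 65.9
T now [-0.0374, -0.0, 0.0396] n 2.0 | turn [-0.0009, -0.0009, -0.0008] n 1.0 | T after turn [-0.0374, -0.0001, 0.0396]
[-0.7   0.86  0.73  2.1   0.46  0.52]
```

```bash
python3 drive.py '[[-0.019,0,0.02,0,0,0],[-0.0185,0,0.0195,0,0,0],[0,0,0,0,0,0],[0,0,0,0,0,0]]'
cat > rv.py <<'E'
from h import *
import sys
i,s0,h0,name=int(sys.argv[1]),float(sys.argv[2]),float(sys.argv[3]),sys.argv[4]
plan(*place(i,0,s0,h0)); print(bot.sense()['joint_pos'].round(2))
x,y,d=pose("RK")[:3];c,s=np.cos(d),np.sin(d);p,Rc=cur();D=np.array([c,s,0]);Y=np.array([-s,c,0])
dv=np.array([[[X,-.028,.053],[X,.028,.053]] for X in(-.062,-.058,-.022,-.018,.018,.022,.058,.062)]).reshape(-1,3)
dv=dv@np.array([D,Y,[0,0,1]])+[x,y,0]
b=p-D*h0+np.array([0,0,s0])   # box centre
bx=np.array([[a*.014,e*.031,f*.045] for f in(-1,1) for a,e in((-1,-1),(1,-1),(1,1),(-1,1))])@np.array([D,Y,[0,0,1]])+b
tiles=[]
for cam in(grab("top"),grab("side")):
    ud=proj(cam,dv);ub=proj(cam,bx);o=np.round(np.r_[ud,ub].mean(0)-[33,50]).astype(int)
    im=cv2.convertScaleAbs(cv2.resize(cam["img"][o[1]:o[1]+100,o[0]:o[0]+66,::-1],None,fx=6,fy=6,interpolation=cv2.INTER_CUBIC),alpha=1.4,beta=10)
    f=lambda q:((q-o+.5)*6-.5).round().astype(int).reshape(-1,2)
    a=f(ud)
    for k in range(0,16,2): cv2.line(im,a[k].tolist(),a[k+1].tolist(),(0,255,0),1)
    g=f(ub)
    for r in(g[:4],g[4:]): cv2.polylines(im,[r.astype(np.int32)],True,(0,0,255),1)
    tiles.append(im)
cv2.imwrite(f"pics/{name}.png",np.hstack(tiles))
E
python3 rv.py -1 -.0005 -.0042 r1
```

```text
time: 25.92
tool_pos: [0.594, -0.1514, 0.1215]
tool_rot: [-0.292, 0.586, 0.716, 0.243]
ft_force: [0.7, 0.0, -0.6]
width: 0.0611
finger_force: 66.0
T now [-0.0486, -0.0015, 0.0476] n 2.0 | turn [0.0014, 0.0062, 0.0053] n 1.0 | T after turn [-0.0489, -0.0012, 0.0473]
[-0.7   0.86  0.65  2.02  0.46  0.52]
```

View pics/r1.png

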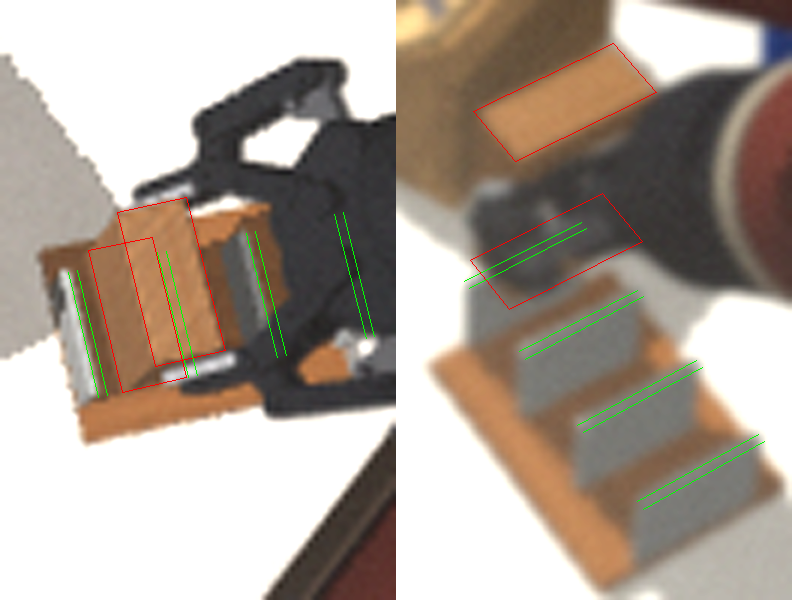

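Run:
```python
import json
p=json.load(open("pose.json"));p["RK"][1]=-.1941;p["RK"][2]-=-.01;json.dump(p,open("pose.json","w"))
from h import *
plan(*place(-1,0.03,-.0005,-.0042))
plan(*place(-1,0,-.0005,-.0042))
```

```text
T now [-0.0246, -0.0019, 0.0284] n 1.0 | turn [0.0104, 0.0076, -0.0016] n 1.0 | T after turn [-0.0249, -0.0017, 0.0282]
T now [-0.0457, -0.0021, 0.0498] n 2.0 | turn [0.0104, 0.0076, -0.0016] n 1.0 | T after turn [-0.0461, -0.0017, 0.0494]
```

```bash
python3 drive.py '[[0,-0.0017,0.0035,0.01,0.0076,-0.001],[-0.0125,0,0.0125,0,0,0],[0,0,0,0,0,0],[-0.0125,0,0.0125,0,0,0],[0,0,0,0,0,0],[0,0,0,0,0,0]]'
python3 drive.py '[[-0.007,0,0.007,0,0,0],[-0.007,0,0.007,0,0,0],[0,0,0,0,0,0],[0,0,0,0,0,0]]'
python3 -c "
from h import *
plan(*place(-1,0,-.0005,-.0042)); print(bot.sense()['joint_pos'].round(2))"
```

```text
time: 26.72
tool_pos: [0.5915, -0.1499, 0.0811]
tool_rot: [-0.299, 0.584, 0.715, 0.242]
ft_force: [-0.9, -0.0, -1.2]
width: 0.0608
finger_force: 66.0
time: 27.05
tool_pos: [0.5916, -0.15, 0.061]
tool_rot: [-0.299, 0.584, 0.715, 0.242]
ft_force: [0.9, -0.4, -1.3]
width: 0.0607
finger_force: 66.0
T now [-0.006, 0.0008, 0.0046] n 1.0 | turn [-0.0013, -0.0032, -0.0024] n 1.0 | T after turn [-0.006, 0.0008, 0.0046]
[-0.69  0.91  0.61  1.94  0.46  0.51]
```

```bash
python3 drive.py '[[-0.004,0,0.004,0,-0.003,0],[0,0,0,0,0,0],[-0.0015,0,0.0015,0,0,0],[0,0,0,0,0,0],[0,0,0,0,0,0]]'
python3 drive.py '[[-0.001,0,0.001,0,0,0],[0,0,0,0,0,0],[0,0,0,0,0,0]]'
```

```text
time: 27.47
tool_pos: [0.592, -0.1503, 0.0539]
tool_rot: [-0.297, 0.584, 0.716, 0.241]
ft_force: [-0.0, 0.1, -2.3]
width: 0.0606
finger_force: 66.0
time: 27.72
tool_pos: [0.5921, -0.1504, 0.053]
tool_rot: [-0.297, 0.584, 0.716, 0.241]
ft_force: [-1.3, 0.1, 3.6]
width: 0.0611
finger_force: 66.2
```

```bash
python3 drive.py '[[0,0,0,0,0,0],[0,0,0,0,0,0],[0,0,0,0,0,0],[0,0,0,0,0,0]]' 0.083
python3 drive.py '[[0,0,-0.015,0,0,0],[0,0,-0.03,0,0,0],[0,0,-0.03,0,0,0],[0,0,-0.03,0,0,0],[0,0,0,0,0,0],[0,0,0,0,0,0]]'
python3 -c "
from h import *
plan(*boxpre('B',.12)); print(boxpre('B',.12)[0],bot.sense()['joint_pos'].round(2))"
```

```text
time: 28.05
tool_pos: [0.592, -0.1503, 0.0523]
tool_rot: [-0.297, 0.584, 0.716, 0.241]
ft_force: [-0.3, 0.6, -0.3]
width: 0.0828
finger_force: 0.0
time: 28.55
tool_pos: [0.5992, -0.2158, 0.1203]
tool_rot: [-0.288, 0.588, 0.717, 0.241]
ft_force: [-0.6, 0.4, -0.7]
width: 0.0829
finger_force: 0.0
T now [0.2063, -0.0975, 0.2396] n 8.0 | turn [0.0111, -1.5394, 0.3755] n 13.0 | T after turn [0.2079, -0.1965, -0.1663]
[0.4430916  0.0743836  0.09085281] [-0.76  1.03  0.9   2.11  0.42  0.47]
```

```bash
python3 drive.py '[[0,0,0,0,-0.1184,0.0289],[0,0,0,0,-0.1184,0.0289],[0,0,0,0,-0.1184,0.0289],[0,0,0,0,-0.1184,0.0289],[0,0,0,0,-0.1184,0.0289],[0,0,0,0,-0.1184,0.0289],[0,0,-0.04,0,0,0],[0,0,-0.04,0,0,0]]' 0.085
python3 drive.py '[[0,0,0,0,-0.1184,0.0289],[0,0,0,0,-0.1184,0.0289],[0,0,0,0,-0.1184,0.0289],[0,0,0,0,-0.1184,0.0289],[0,0,0,0,-0.1184,0.0289],[0,0,0,0,-0.1184,0.0289],[0,0,0,0,-0.1184,0.0289],[0,0,0,0,0,0]]'
python3 - <<'E'
from h import *
plan(*boxpre('B',.12)); print(bot.sense()['joint_pos'].round(2))
# has box B/C moved? match label patches of the first picture
import pickle
t0,s0=pickle.load(open("cam0.pkl","rb"))
for n,a,b in(("top",t0,grab("top")),("side",s0,grab("side"))):
    for k in "BC":
        x=pose(k);u=proj(a,[[x[0],x[1],.028]])[0].round().astype(int)
        g=lambda im:cv2.Laplacian(cv2.GaussianBlur(cv2.cvtColor(im,cv2.COLOR_RGB2HSV)[:,:,1],(0,0),1).astype(np.float32),-1)
        T=g(a["img"])[u[1]-14:u[1]+15,u[0]-16:u[0]+17];W=g(b["img"])[max(0,u[1]-34):u[1]+35,u[0]-36:u[0]+37]
        r=cv2.minMaxLoc(cv2.matchTemplate(W,T,cv2.TM_CCOEFF_NORMED));print(n,k,u,round(r[1],2),np.array(r[3])-[20,min(20,u[1]-14)])
E
```

```text
time: 29.22
tool_pos: [0.5992, -0.2152, 0.1925]
tool_rot: [-0.061, 0.688, 0.723, 0.006]
ft_force: [1.5, -1.4, 1.7]
width: 0.0846
finger_force: 0.0
time: 29.88
tool_pos: [0.6022, -0.2178, 0.1942]
tool_rot: [0.24, 0.699, 0.613, -0.278]
ft_force: [0.1, 0.5, -1.4]
width: 0.0848
finger_force: 0.0
T now [0.2674, -0.1958, -0.1075] n 9.0 | turn [0.0055, -0.0328, 0.0125] n 1.0 | T after turn [0.2613, -0.1997, -0.1151]
[-0.23  0.17 -0.04  1.27 -0.75  1.44]
top B [249 258] 0.23 [6 9]
top C [384 253] 0.99 [0 0]
side B [188 222] 0.97 [0 0]
side C [237 347] 0.97 [0 0]
```

```bash
python3 drive.py '[[0,0,-0.038,0,-0.033,0.012],[0,0,-0.038,0,0,0],[0,0,-0.038,0,0,0],[0,-0.04,0,0,0,0],[0,-0.04,0,0,0,0],[0,-0.04,0,0,0,0],[0,-0.04,0,0,0,0],[0,-0.04,0,0,0,0]]'
python3 drive.py '[[0.0373,0,0,0,0,0],[0.0373,0,0,0,0,0],[0.0373,0,0,0,0,0],[0.0373,0,0,0,0,0],[0.0373,0,0,0,0,0],[0.0373,0,0,0,0,0],[0.0373,0,0,0,0,0],[0,0,0,0,0,0]]'
python3 -c "
from h import *
plan(*boxpre('B',.05)); print(bot.sense()['joint_pos'].round(2))"
```

```text
time: 30.85
tool_pos: [0.4159, -0.1148, 0.2792]
tool_rot: [0.252, 0.702, 0.603, -0.285]
ft_force: [-0.3, 0.1, 1.4]
width: 0.0852
finger_force: 0.0
time: 31.52
tool_pos: [0.444, 0.0705, 0.0889]
tool_rot: [0.25, 0.7, 0.604, -0.288]
ft_force: [-0.8, -0.3, -0.1]
width: 0.0851
finger_force: 0.0
T now [0.001, -0.0016, 0.066] n 2.0 | turn [0.0012, -0.0032, -0.0013] n 1.0 | T after turn [0.0012, -0.0015, 0.066]
[ 0.3   0.22 -0.22  1.53 -0.69  2.16]
```

```bash
python3 drive.py '[[0.001,-0.0015,0.025,0.001,-0.003,-0.001],[0,0,0.03,0,0,0],[0,0,0.03,0,0,0],[0,0,0.02,0,0,0],[0,0,0.008,0,0,0],[0,0,0,0,0,0],[0,0,0,0,0,0]]'
python3 -c "
from h import *
plan(*boxpre('B',0))"
python3 drive.py '[[0,0,0,0,0,0],[0,0,0,0,0,0],[0,0,0,0,0,0],[0,0,0,0,0,0],[0,0,0,0,0,0],[0,0,0,0,0,0],[0,0,0,0,0,0],[0,0,0,0,0,0]]' 0.0
python3 -c "
from h import *
plan(*boxpre('B',0))
p,_=cur();x=pose('B');d=p-[x[0],x[1],.014];D=[np.cos(x[2]),np.sin(x[2]),0];print('s0,h0',d@D,d[2])"
python3 drive.py '[[-0.02,0,-0.02,0,0,0],[-0.028,0,-0.028,0,0,0],[-0.028,0,-0.028,0,0,0],[-0.028,0,-0.028,0,0,0],[-0.028,0,-0.028,0,0,0],[-0.028,0,-0.028,0,0,0],[0,0,0,0,0,0]]'
```

```text
time: 32.1
tool_pos: [0.4347, -0.0097, 0.0156]
tool_rot: [0.253, 0.701, 0.602, -0.286]
ft_force: [0.2, 0.1, -0.2]
width: 0.0853
finger_force: 0.0
T now [0.0065, -0.0039, 0.0071] n 1.0 | turn [0.006, -0.0018, -0.0083] n 1.0 | T after turn [0.0065, -0.0038, 0.0071]
time: 32.77
tool_pos: [0.4352, -0.0087, 0.0159]
tool_rot: [0.254, 0.7, 0.603, -0.286]
ft_force: [-0.8, 3.6, 6.7]
width: 0.0603
finger_force: 65.3
T now [0.006, -0.0044, 0.008] n 1.0 | turn [0.0086, -0.001, -0.0065] n 1.0 | T after turn [0.006, -0.0043, 0.0081]
s0,h0 -5.8835461417124156e-05 0.001933587378663346
time: 33.35
tool_pos: [0.4346, -0.0087, 0.249]
tool_rot: [0.256, 0.701, 0.602, -0.282]
ft_force: [1.2, -0.4, -0.6]
width: 0.061
finger_force: 65.6
```

```bash
python3 -c "
from h import *
plan(*place(0,.12,0,.0019)); print(place(0,.12,0,.0019)[0],bot.sense()['joint_pos'].round(2))"
```

```text
T now [-0.0582, 0.191, 0.1702] n 7.0 | turn [0.0216, 1.5538, -0.3861] n 13.0 | T after turn [-0.2074, 0.126, -0.0999]
[ 0.60198511 -0.19596053  0.173     ] [ 0.16 -0.08 -0.23  1.69 -0.74  1.98]
```

```bash
python3 drive.py '[[-0.0083,0.0273,0.0243,0,0,0],[-0.0083,0.0273,0.0243,0,0,0],[-0.0083,0.0273,0.0243,0,0,0],[-0.0083,0.0273,0.0243,0,0,0],[-0.0083,0.0273,0.0243,0,0,0],[-0.0083,0.0273,0.0243,0,0,0],[-0.0083,0.0273,0.0243,0,0,0]]'
python3 drive.py '[[0,0,0,0.0017,0.1195,-0.0297],[0,0,0,0.0017,0.1195,-0.0297],[0,0,0,0.0017,0.1195,-0.0297],[0,0,0,0.0017,0.1195,-0.0297],[0,0,0,0.0017,0.1195,-0.0297],[0,0,0,0.0017,0.1195,-0.0297],[0,0,0,0.0017,0.1195,-0.0297],[0,0,0,0.0017,0.1195,-0.0297]]'
python3 drive.py '[[0,0,0,0.0017,0.1195,-0.0297],[0,0,0,0.0017,0.1195,-0.0297],[0,0,0,0.0017,0.1195,-0.0297],[0,0,0,0.0017,0.1195,-0.0297],[0,0,0,0.0017,0.1195,-0.0297],[0,0,0,0,0,0],[0,0,0,0,0,0]]'
python3 -c "
from h import *
plan(*place(0,.06,0,.0019)); print(bot.sense()['joint_pos'].round(2))"
```

```text
time: 33.93
tool_pos: [0.5998, -0.1976, 0.1626]
tool_rot: [0.253, 0.7, 0.603, -0.286]
ft_force: [0.7, -0.0, -0.9]
width: 0.0602
finger_force: 65.5
time: 34.6
tool_pos: [0.5994, -0.1965, 0.1649]
tool_rot: [-0.091, 0.681, 0.726, 0.039]
ft_force: [-0.1, 0.2, -1.2]
width: 0.0607
finger_force: 65.6
time: 35.18
tool_pos: [0.5904, -0.1892, 0.1517]
tool_rot: [-0.292, 0.591, 0.714, 0.236]
ft_force: [1.0, 0.4, -0.2]
width: 0.06
finger_force: 66.5
T now [-0.0332, 0.0104, 0.0216] n 1.0 | turn [0.0026, 0.0163, -0.014] n 1.0 | T after turn [-0.0337, 0.01, 0.021]
[-0.73  0.92  0.8   2.11  0.43  0.5 ]
```

```bash
python3 drive.py '[[-0.015,0.005,0.01,0,0,0],[-0.018,0.005,0.011,0,0,0],[0,0,0,0.002,0.016,-0.014],[0,0,0,0,0,0],[0,0,0,0,0,0]]'
python3 rv.py 0 0 .0019 r2
```

```text
time: 35.6
tool_pos: [0.6031, -0.1956, 0.1187]
tool_rot: [-0.293, 0.583, 0.718, 0.241]
ft_force: [-0.2, 0.0, -0.8]
width: 0.0605
finger_force: 66.5
T now [-0.0463, -0.0015, 0.0466] n 2.0 | turn [0.0022, 0.0061, 0.0045] n 1.0 | T after turn [-0.0466, -0.0012, 0.0464]
[-0.73  1.01  0.87  2.1   0.43  0.48]
```

View pics/r2.png

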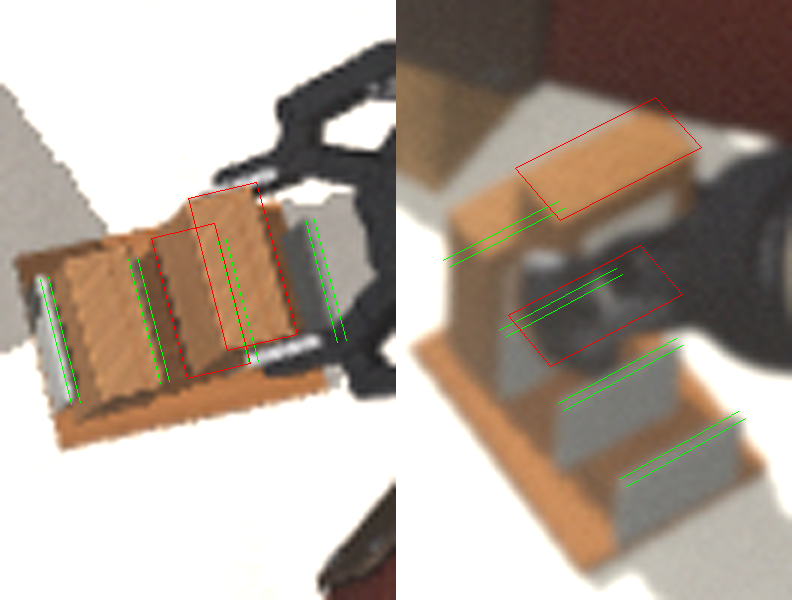

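```bash
python3 drive.py '[[-0.012,-0.0013,0.012,0.002,0.006,0.004],[-0.0125,0,0.0125,0,0,0],[0,0,0,0,0,0],[-0.01,0,0.01,0,0,0],[0,0,0,0,0,0],[0,0,0,0,0,0]]'
python3 drive.py '[[-0.005,0,0.005,0,0,0],[0,0,0,0,0,0],[0,0,0,0,0,0]]'
python3 -c "
from h import *
plan(*place(0,0,0,.0019)); print(bot.sense()['joint_pos'].round(2))"
```

```text
time: 36.4
tool_pos: [0.6011, -0.1964, 0.067]
tool_rot: [-0.298, 0.583, 0.716, 0.243]
ft_force: [-0.1, -0.5, -1.4]
width: 0.0606
finger_force: 66.5
time: 36.65
tool_pos: [0.6015, -0.1966, 0.0606]
tool_rot: [-0.297, 0.583, 0.716, 0.243]
ft_force: [-0.3, -0.2, -1.5]
width: 0.0605
finger_force: 66.5
T now [-0.005, 0.0006, 0.0057] n 1.0 | turn [0.0009, -0.0024, -0.0002] n 1.0 | T after turn [-0.005, 0.0006, 0.0057]
[-0.73  1.05  0.82  2.02  0.43  0.48]
```

```bash
python3 drive.py '[[-0.003,0,0.003,0,0,0],[0,0,0,0,0,0],[0,0,0,0,0,0]]'
python3 drive.py '[[-0.0015,0,0.0015,0,0,0],[0,0,0,0,0,0],[0,0,0,0,0,0]]'
python3 drive.py '[[-0.001,0,0.001,0,0,0],[0,0,0,0,0,0],[0,0,0,0,0,0]]'
```

```text
time: 36.9
tool_pos: [0.6014, -0.1966, 0.0562]
tool_rot: [-0.297, 0.583, 0.716, 0.243]
ft_force: [0.2, 0.1, -1.5]
width: 0.0605
finger_force: 66.5
time: 37.15
tool_pos: [0.6014, -0.1966, 0.0541]
tool_rot: [-0.297, 0.583, 0.716, 0.243]
ft_force: [-0.3, -0.2, -0.4]
width: 0.0604
finger_force: 66.5
time: 37.4
tool_pos: [0.6015, -0.1967, 0.0537]
tool_rot: [-0.297, 0.583, 0.716, 0.243]
ft_force: [-1.4, -0.1, 5.1]
width: 0.0604
finger_force: 66.9
```

```bash
python3 drive.py '[[0,0,0,0,0,0],[0,0,0,0,0,0],[0,0,0,0,0,0],[0,0,0,0,0,0]]' 0.083
python3 drive.py '[[0,0,-0.015,0,0,0],[0,0,-0.03,0,0,0],[0,0,-0.03,0,0,0],[0,0,-0.03,0,0,0],[0,0,0,0,0,0],[0,0,0,0,0,0]]'
python3 drive.py '[[0,0,0,0,-0.1184,0],[0,0,0,0,-0.1184,0],[0,0,0,0,-0.1184,0],[0,0,0,0,-0.1184,0],[0,0,0,0,-0.1184,0],[0,0,0,0,-0.1184,0],[0,0,-0.04,0,0,0],[0,0,-0.04,0,0,0]]' 0.085
python3 -c "
from h import *
plan(*boxpre('C',.12)); print(boxpre('C',.12)[0],bot.sense()['joint_pos'].round(2))"
```

```text
time: 37.73
tool_pos: [0.6014, -0.1965, 0.0526]
tool_rot: [-0.297, 0.583, 0.716, 0.243]
ft_force: [-0.3, 0.1, 0.3]
width: 0.0835
finger_force: 0.0
time: 38.23
tool_pos: [0.5951, -0.2489, 0.112]
tool_rot: [-0.275, 0.592, 0.718, 0.242]
ft_force: [0.7, 0.4, -0.0]
width: 0.083
finger_force: 0.0
time: 38.9
tool_pos: [0.5898, -0.2498, 0.1821]
tool_rot: [-0.045, 0.636, 0.769, 0.042]
ft_force: [2.0, -2.4, 3.3]
width: 0.085
finger_force: 0.0
T now [-0.0312, -0.1193, 0.0872] n 4.0 | turn [0.2496, -0.8692, 0.702] n 10.0 | T after turn [-0.0017, -0.0758, 0.1306]
[ 0.47710888 -0.29209327  0.09085281] [-0.65  0.32  0.25  1.58  0.09  0.73]
```

```bash
python3 drive.py '[[0,0,-0.03,0,0,0],[0,0,0,0.028,-0.0966,0.078],[0,0,0,0.028,-0.0966,0.078],[0,0,0,0.028,-0.0966,0.078],[0,0,0,0.028,-0.0966,0.078],[0,0,0,0.028,-0.0966,0.078],[0,0,0,0.028,-0.0966,0.078],[0,0,0,0.028,-0.0966,0.078]]'
python3 drive.py '[[0,0,0,0.028,-0.0966,0.078],[0,0,0,0.028,-0.0966,0.078],[0,-0.038,0,0,0,0],[0,-0.037,0,0,0,0],[0,0,0,0,0,0],[0,0,0,0,0,0]]'
python3 - <<'E'
from h import *
plan(*boxpre('C',.05)); print(bot.sense()['joint_pos'].round(2))
import pickle
t0,s0=pickle.load(open("cam0.pkl","rb"))
for n,a,b in(("top",t0,grab("top")),("side",s0,grab("side"))):
    x=pose("C");u=proj(a,[[x[0],x[1],.028]])[0].round().astype(int)
    g=lambda im:cv2.Laplacian(cv2.GaussianBlur(cv2.cvtColor(im,cv2.COLOR_RGB2HSV)[:,:,1],(0,0),1).astype(np.float32),-1)
    T=g(a["img"])[u[1]-14:u[1]+15,u[0]-16:u[0]+17];W=g(b["img"])[u[1]-34:u[1]+35,u[0]-36:u[0]+37]
    r=cv2.minMaxLoc(cv2.matchTemplate(W,T,cv2.TM_CCOEFF_NORMED));print(n,u,round(r[1],2),np.array(r[3])-20)
E
```

```text
time: 39.57
tool_pos: [0.5958, -0.2592, 0.2205]
tool_rot: [0.147, 0.787, 0.545, -0.249]
ft_force: [0.2, -0.0, 0.4]
width: 0.0853
finger_force: 0.0
time: 40.07
tool_pos: [0.529, -0.2211, 0.2166]
tool_rot: [0.191, 0.802, 0.463, -0.326]
ft_force: [0.6, 0.2, 0.4]
width: 0.085
finger_force: 0.0
T now [0.0246, -0.0108, 0.221] n 6.0 | turn [0.0098, -0.0111, 0.0042] n 1.0 | T after turn [0.027, -0.0087, 0.2208]
[-0.26  0.31  0.14  1.64 -0.74  1.92]
top [384 253] 0.99 [0 0]
side [237 347] 0.96 [0 0]
```

```bash
python3 drive.py '[[0.027,-0.0087,0,0.01,-0.011,0.004],[0,0,0.038,0,0,0],[0,0,0.038,0,0,0],[0,0,0.038,0,0,0],[0,0,0.038,0,0,0],[0,0,0.036,0,0,0],[0,0,0,0,0,0],[0,0,0,0,0,0]]'
python3 -c "
from h import *
plan(*boxpre('C',0))"
```

```text
time: 41.03
tool_pos: [0.4645, -0.3177, 0.0669]
tool_rot: [0.191, 0.804, 0.456, -0.331]
ft_force: [-1.0, -0.4, 0.7]
width: 0.0849
finger_force: 0.0
T now [0.0031, -0.0021, 0.0829] n 2.0 | turn [-0.0004, -0.0014, -0.007] n 1.0 | T after turn [0.0032, -0.0021, 0.0829]
```

```bash
python3 drive.py '[[0.004,-0.003,0.02,0,-0.001,-0.007],[0,0,0.03,0,0,0],[0,0,0.02,0,0,0],[0,0,0.01,0,0,0],[0,0,0,0,0,0],[0,0,0,0,0,0]]'
python3 -c "
from h import *
plan(*boxpre('C',0))"
```

```text
time: 41.53
tool_pos: [0.4377, -0.3621, 0.0097]
tool_rot: [0.192, 0.802, 0.459, -0.331]
ft_force: [-0.4, 0.2, 0.5]
width: 0.085
finger_force: 0.0
T now [-0.0006, -0.0015, 0.0059] n 1.0 | turn [0.0039, -0.0005, -0.0007] n 1.0 | T after turn [-0.0006, -0.0015, 0.0059]
```

```bash
python3 drive.py '[[0,-0.001,0.003,0,0,0],[0,0,0,0,0,0]]'
python3 drive.py '[[0,0,0,0,0,0],[0,0,0,0,0,0],[0,0,0,0,0,0],[0,0,0,0,0,0],[0,0,0,0,0,0],[0,0,0,0,0,0],[0,0,0,0,0,0],[0,0,0,0,0,0]]' 0.0
python3 -c "
from h import *
p,_=cur();x=pose('C');d=p-[x[0],x[1],.014];D=[np.cos(x[2]),np.sin(x[2]),0];print('s0,h0',d@D,d[2])"
python3 drive.py '[[-0.02,0,-0.02,0,0,0],[-0.028,0,-0.028,0,0,0],[-0.028,0,-0.028,0,0,0],[-0.028,0,-0.028,0,0,0],[-0.028,0,-0.028,0,0,0],[0,0,0,0,0,0]]'
python3 -c "
from h import *
plan(*place(1,.10,0,-.006)); print(place(1,.10,0,-.006)[0],bot.sense()['joint_pos'].round(2))"
```

```text
time: 41.7
tool_pos: [0.4358, -0.3632, 0.0073]
tool_rot: [0.192, 0.801, 0.46, -0.331]
ft_force: [-0.6, 0.3, 0.7]
width: 0.0849
finger_force: 0.0
time: 42.37
tool_pos: [0.4353, -0.3632, 0.007]
tool_rot: [0.191, 0.801, 0.46, -0.331]
ft_force: [1.3, 4.2, 6.3]
width: 0.0609
finger_force: 65.6
s0,h0 -0.000952699828963081 -0.006977442759082209
time: 42.87
tool_pos: [0.437, -0.365, 0.2022]
tool_rot: [0.196, 0.802, 0.458, -0.329]
ft_force: [1.6, -0.6, 0.3]
width: 0.0609
finger_force: 65.3
T now [0.1806, 0.078, -0.1099] n 6.0 | turn [0.0132, 1.4994, -0.8114] n 14.0 | T after turn [0.0359, 0.1958, 0.1055]
[ 0.60849437 -0.22739362  0.153     ] [-0.55  0.02 -0.21  1.32 -0.79  1.55]
```

```bash
python3 drive.py '[[0.0277,0.013,-0.0207,0,0,0],[0.0277,0.013,-0.0207,0,0,0],[0.0277,0.013,-0.0207,0,0,0],[0.0277,0.013,-0.0207,0,0,0],[0.0277,0.013,-0.0207,0,0,0],[0.0277,0.013,-0.0207,0,0,0],[0,0,0,0.001,0.107,-0.058],[0,0,0,0.001,0.107,-0.058]]'
python3 drive.py '[[0,0,0,0.001,0.107,-0.058],[0,0,0,0.001,0.107,-0.058],[0,0,0,0.001,0.107,-0.058],[0,0,0,0.001,0.107,-0.058],[0,0,0,0.001,0.107,-0.058],[0,0,0,0.001,0.107,-0.058],[0,0,0,0.001,0.107,-0.058],[0,0,0,0.001,0.107,-0.058]]'
python3 -c "
from h import *
plan(*place(1,.12,-.001,-.007)); print(bot.sense()['joint_pos'].round(2))"
```

```text
time: 43.53
tool_pos: [0.6058, -0.2213, 0.1508]
tool_rot: [0.113, 0.801, 0.528, -0.258]
ft_force: [-0.3, -1.4, 1.4]
width: 0.0612
finger_force: 65.6
time: 44.2
tool_pos: [0.6056, -0.2256, 0.1644]
tool_rot: [-0.169, 0.699, 0.69, 0.079]
ft_force: [1.0, -1.3, -1.6]
width: 0.0611
finger_force: 65.5
T now [0.0026, 0.0014, -0.0095] n 1.0 | turn [-0.0019, 0.4173, -0.2328] n 4.0 | T after turn [0.0058, 0.0025, -0.0077]
[-0.66  0.64  0.58  1.83  0.2   0.9 ]
```

```bash
python3 drive.py '[[0,0,0,0,0.106,-0.058],[0,0,0,0,0.106,-0.058],[0,0,0,0,0.106,-0.058],[0,0,0,0,0.1,-0.058],[0,0,0,0,0,0],[0,0,0,0,0,0]]'
python3 -c "
from h import *
plan(*place(1,.08,-.001,-.007)); print(bot.sense()['joint_pos'].round(2))"
```

```text
time: 44.7
tool_pos: [0.5901, -0.2104, 0.1461]
tool_rot: [-0.284, 0.592, 0.715, 0.238]
ft_force: [0.0, 0.7, 0.3]
width: 0.0611
finger_force: 67.5
T now [-0.0222, 0.0149, -0.0043] n 1.0 | turn [0.0162, 0.0267, -0.01] n 1.0 | T after turn [-0.0223, 0.0146, -0.0051]
[-0.76  0.95  0.83  2.11  0.42  0.48]
```

```bash
python3 drive.py '[[-0.006,0.007,-0.006,0,0,0],[-0.006,0.007,-0.006,0,0,0],[0,0,0,0,0,0],[0,0,0,0,0,0]]'
python3 -c "
from h import *
plan(*place(1,.08,-.001,-.007)); print(bot.sense()['joint_pos'].round(2))"
```

```text
time: 45.03
tool_pos: [0.6027, -0.2179, 0.1455]
tool_rot: [-0.273, 0.594, 0.718, 0.238]
ft_force: [-0.6, -0.1, -0.8]
width: 0.0614
finger_force: 67.5
T now [-0.0148, 0.0037, 0.0022] n 1.0 | turn [0.0281, 0.0453, -0.0037] n 1.0 | T after turn [-0.0149, 0.0037, 0.0014]
[-0.75  0.98  0.89  2.11  0.42  0.49]
```

```bash
python3 drive.py '[[-0.005,0.003,-0.004,0,0,0],[-0.008,0.001,0.003,0.0,0,0],[-0.004,0,0.003,0.014,0.022,0],[0,0,0,0.014,0.022,0],[0,0,0,0,0,0],[0,0,0,0,0,0]]'
python3 -c "
from h import *
plan(*place(1,.06,-.001,-.007)); print(bot.sense()['joint_pos'].round(2))"
```

```text
time: 45.53
tool_pos: [0.5977, -0.218, 0.1195]
tool_rot: [-0.288, 0.589, 0.715, 0.242]
ft_force: [-0.3, 0.3, -1.3]
width: 0.0604
finger_force: 67.6
T now [-0.0112, 0.0088, -0.0032] n 1.0 | turn [0.0145, 0.0138, -0.0056] n 1.0 | T after turn [-0.0112, 0.0087, -0.0035]
[-0.76  1.03  0.9   2.11  0.42  0.47]
```

```bash
python3 drive.py '[[-0.007,0.004,-0.003,0,0,0],[-0.005,0.004,0.004,0,0,0],[0,0,0,0.014,0.014,-0.005],[0,0,0,0,0,0],[0,0,0,0,0,0]]'
python3 -c "
from h import *
plan(*place(1,.05,-.001,-.007)); print(bot.sense()['joint_pos'].round(2))"
```

```text
time: 45.95
tool_pos: [0.6021, -0.2192, 0.1065]
tool_rot: [-0.29, 0.586, 0.717, 0.242]
ft_force: [-0.1, -0.9, -1.4]
width: 0.0611
finger_force: 67.6
T now [-0.0078, 0.0046, -0.004] n 1.0 | turn [0.0087, 0.0109, 0.0004] n 1.0 | T after turn [-0.0077, 0.0045, -0.0041]
[-0.76  1.07  0.94  2.11  0.42  0.47]
```

```bash
python3 drive.py '[[0,0,0,0.008,-0.07,0],[-0.005,0.0045,-0.004,0,0,0],[-0.003,0,-0.003,0,0,0],[0,0,0,0,0,0],[0,0,0,0,0,0]]'
python3 -c "
from h import *
plan(*place(1,.05,-.001,-.007)); print(bot.sense()['joint_pos'].round(2))"
```

```text
time: 46.37
tool_pos: [0.609, -0.2292, 0.1075]
tool_rot: [-0.266, 0.593, 0.728, 0.218]
ft_force: [0.2, 0.0, -0.1]
width: 0.061
finger_force: 67.5
T now [-0.0001, -0.0001, 0.0045] n 1.0 | turn [0.0019, 0.0823, 0.0002] n 1.0 | T after turn [-0.0004, -0.0001, 0.0045]
[-0.74  1.03  0.91  2.06  0.39  0.5 ]
```

```bash
python3 drive.py '[[0.0045,0,0.0045,0,0,0],[-0.007,0,0.007,0,0,0],[-0.009,0,0.009,0,0,0],[0,0,0,0,0,0],[-0.009,0,0.009,0,0,0],[0,0,0,0,0,0],[0,0,0,0,0,0]]'
python3 -c "
from h import *
plan(*place(1,0,-.001,-.007)); print(bot.sense()['joint_pos'].round(2))"
```

```text
time: 46.95
tool_pos: [0.6078, -0.2255, 0.0703]
tool_rot: [-0.268, 0.593, 0.727, 0.218]
ft_force: [0.4, 0.6, -0.7]
width: 0.061
finger_force: 67.5
T now [-0.0113, 0.0003, 0.0117] n 1.0 | turn [0.0008, 0.0803, -0.0007] n 1.0 | T after turn [-0.0122, 0.0003, 0.0108]
[-0.74  1.03  0.85  1.99  0.39  0.5 ]
```

```bash
python3 drive.py '[[0,0,0,0,0.08,0],[-0.004,0,0.0035,0,0,0],[-0.004,0,0.0035,0,0,0],[0,0,0,0,0,0],[0,0,0,0,0,0]]'
python3 drive.py '[[-0.0015,0,0.0015,0,0,0],[0,0,0,0,0,0],[0,0,0,0,0,0]]'
python3 -c "
from h import *
plan(*place(1,0,-.001,-.007)); print(bot.sense()['joint_pos'].round(2))"
```

```text
time: 47.37
tool_pos: [0.6092, -0.2268, 0.0627]
tool_rot: [-0.292, 0.584, 0.718, 0.239]
ft_force: [1.1, -0.4, -0.3]
width: 0.0609
finger_force: 67.5
time: 47.62
tool_pos: [0.6089, -0.2267, 0.0603]
tool_rot: [-0.292, 0.584, 0.718, 0.24]
ft_force: [-0.0, -0.2, -1.2]
width: 0.0611
finger_force: 67.5
T now [-0.0041, -0.0006, 0.0047] n 1.0 | turn [0.0021, 0.01, 0.0014] n 1.0 | T after turn [-0.0042, -0.0005, 0.0047]
[-0.75  1.16  0.99  2.08  0.42  0.46]
```

```bash
python3 drive.py '[[-0.003,0,0.003,0,0.008,0],[0,0,0,0,0,0],[0,0,0,0,0,0]]'
python3 drive.py '[[-0.0015,0,0.0015,0,0,0],[0,0,0,0,0,0],[0,0,0,0,0,0]]'
python3 drive.py '[[-0.001,0,0.001,0,0,0],[0,0,0,0,0,0],[0,0,0,0,0,0]]'
```

```text
time: 47.87
tool_pos: [0.6085, -0.2265, 0.0545]
tool_rot: [-0.296, 0.583, 0.716, 0.242]
ft_force: [-0.4, 0.1, 0.7]
width: 0.0609
finger_force: 67.5
time: 48.12
tool_pos: [0.6085, -0.2265, 0.0543]
tool_rot: [-0.296, 0.583, 0.716, 0.242]
ft_force: [-2.8, 0.0, 11.6]
width: 0.0612
finger_force: 68.2
time: 48.37
tool_pos: [0.6085, -0.2265, 0.0543]
tool_rot: [-0.296, 0.584, 0.716, 0.243]
ft_force: [-4.4, -0.5, 18.2]
width: 0.0609
finger_force: 68.9
```

```bash
python3 drive.py '[[0,0,0,0,0,0],[0,0,0,0,0,0],[0,0,0,0,0,0],[0,0,0,0,0,0]]' 0.083
python3 drive.py '[[0,0,-0.005,0,-0.1,0],[0,0,-0.01,0,-0.1,0],[0,0,-0.01,0,-0.1,0],[0,0,-0.03,0,0,0],[0,0,-0.04,0,0,0],[0,0,-0.04,0,0,0],[0,0,-0.04,0,0,0],[0,0,0,0,0,0]]'
python3 - <<'E'
from h import *
print(bot.sense()['joint_pos'].round(2))
t=grab("top");s=grab("side")
f=lambda c,u,v,w,h,k:cv2.convertScaleAbs(cv2.resize(c["img"][v:v+h,u:u+w,::-1],None,fx=k,fy=k,interpolation=cv2.INTER_CUBIC),alpha=1.3,beta=10)
cv2.imwrite("pics/fin.png",np.vstack([f(t,110,150,266,100,3)[:,:798],np.hstack([f(s,190,110,133,75,3)[:,:399],f(s,225,210,133,75,3)[:,:399]])]))
E
```

```text
time: 48.7
tool_pos: [0.6084, -0.2264, 0.0505]
tool_rot: [-0.297, 0.583, 0.716, 0.242]
ft_force: [0.1, -0.2, -0.2]
width: 0.0834
finger_force: 0.0
time: 49.37
tool_pos: [0.6191, -0.3038, 0.1851]
tool_rot: [-0.189, 0.613, 0.751, 0.158]
ft_force: [-0.0, -0.9, -1.3]
width: 0.0828
finger_force: 0.0
[-0.77  1.03  1.15  2.11  0.28  0.54]
```

View pics/fin.png

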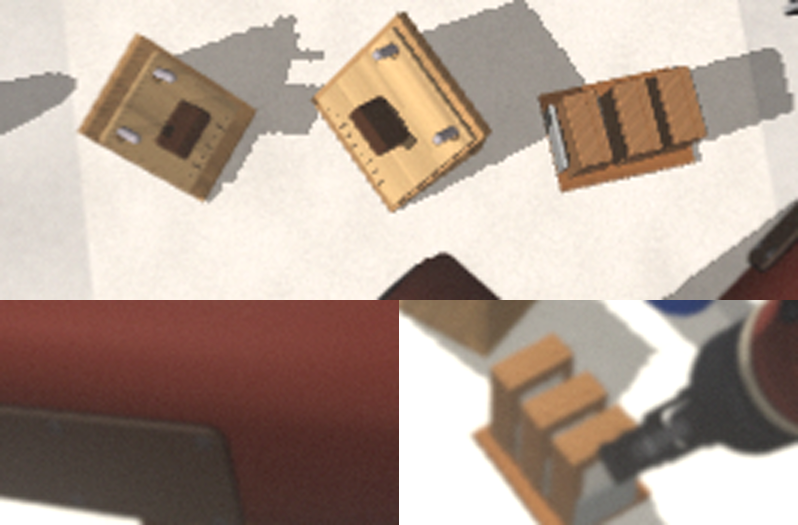

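```bash
python3 -c "
from bench import bot
print(bot.sign_off())"
```

```text
the job is handed in; nothing more can be done
None
```

I handed the job in at about 49 s: in the last picture both templates hang flush on their pins and all three cartons stand upright in the rack; the sign-off returned no verdict.

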